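# Refill the hand-gel dispenser on the takeaway counter

## Robot

A 6-joint arm with a two-finger parallel gripper is mounted at the origin on a cart in front of the work surface, level with it; the furniture and walls round the work are solid. World frame = base frame: x ahead of the robot, y to its left, z up, the work surface at z = 0. Lengths are in m, angles in rad, forces in N, time in s.
With the tool pointing down it reaches from about 0.275 to 0.975 m from the base axis. Payload 8.4 kg.
Tool frame: the origin (TCP) lies between the finger pads; the fingertips stand 8 mm ahead of it and the grasp point (between the pads) lies 11 mm behind it (manip.nose_length is the z of the fingertips in the tool frame, in m); z points along the fingers, y is the direction in which the jaws open and shut (so a half turn about z gives the same grasp; the last joint's range is limited). The gripper opens to 92 mm and grips with 3 to 60 N. Pads are 20 mm wide; open, the fingers measure 128 mm over their backs; the gripper's body (75 mm by 189 mm) begins 69 mm behind the grasp point.
Start: joints at [1.33, 0.353, 1.633, -0, 1.155, -0.002], TCP at [0.148, 0.607, 0.223] pointing down, gripper open.
Joint ranges: [-2.63, 2.63], [-0.92, 2.1], [0.06, 2.66], [-1.3, 4.44], [0, 2.69], [-3.02, 3.02]. Speed limits (rad/s): [2.22, 2.22, 2.79, 3.14, 3.14, 3.14].

## Interface

Orientations are given as a unit quaternion [w, x, y, z].
In Python, from cell import readout, imaging, manip gives the robot as it stands.
- The arm moves only by the tool step_arm, never from a script. Its argument "targets" is a list of rows, each a list of 3 entries, a list of its own where there are three numbers: the finger opening in mm, from 0 to 91.9, then the shift along the tool's x, y, z in mm, then the turn, a rotation vector about the tool's x, y, z in rad. In form: [[hand, [dx, dy, dz], [ax, ay, az]], ...]. A call has 1 to 5 rows; each row is the pose to reach, as a shift and turn from the pose measured when the call began, along the tool's axes at that moment; what a row does not reach only later rows make up. A row lasts 1/8 s, in which the tool goes at most 62.5 mm and 10.7 degrees, less where a joint would pass 70% of its speed; a pose out of reach is approached as far as the arm can. A call with a gripper value outside its range is refused whole. The fingers move at their own pace and stop on an object; the grip force is fixed at half the most. Time passes only in rows, so rows that repeat a pose let the fingers close. It gives the time, the measured TCP pose, the force and the opening at its end, in the units of the state.
- readout.get_obs(): the state, without advancing time (a new reading comes with each control period).
- imaging.snapshot(name): name is "scene" or "side" or "wrist"; returns the picture (480x640x3 uint8, red, green, blue); there is no depth.
- imaging.camera_params(name): a dict with "K" (3x3 intrinsics, pixels), "rvec" (rotation vector, rad) and "tvec" (3), from world to camera coordinates, as OpenCV has them. Camera axes: x right, y down, z forward; pixel columns grow to the right and rows downward; lengths in m; the calibration is good to about 2 mm. The wrist camera is an equidistant fisheye: a pixel r from the principal point sees the ray r / f radians off the axis. A picture is of the moment at which its call begins: read the wrist's pose just before it. camera_params takes no time and is no camera call; for the wrist camera it gives the pose at the moment of the call.
- manip.finish_job(): hands the job in, once; it reports no verdict.
The state is a dict: "clock": time; "joints": joint angles; "joint_velocities": joint speeds; "joint_torque": joint torques, N m; "position": TCP position; "tool_rot": TCP orientation; "contact_force": force on the tool from outside, world axes, zero at the start; "moment": the same for the moment, N m; "width": finger opening in m.
Only numpy, scipy, OpenCV 4.12 (cv2) and the standard library are available. Lean on these libraries where they do the work, as an engineer would, in place of code of your own. Each camera call takes 0.05 s, during which the arm holds its last target.

## Task

The hand-gel dispenser is empty and its hooded cover stands open. Take the refill cartridge by its ribbed white top, put it foot first into the sloping bay and press it straight down the bay against the sprung pad until the two catches snap over its collar and it stays down by itself; then swing the cover shut and press its free edge down until the tab snaps below the rim. Leave the tea tin, the stapler and the white cups where they are.

Things in the scene. Friction and masses are not known exactly. Their poses are not given: they have to be found in the camera images.
- cartridge: Loose round refill cartridge, 240 g, 112 mm tall, upright on the counter left or right of the dispenser. Origin: centre of its underside, z up. Foot 40 mm across, widening from z 8 to 20 mm to the pale blue, white-banded body, 54 mm across; teal collar 70 mm across at z 70 to 76; above it a ribbed white grip 44 mm across to z 112: grasp here, fingertips just above the collar. Yaw is free
- cartridge_collar (a point): Centre of the top face of the cartridge's collar, 76 mm above its underside; z along the axis towards the grip
- dispenser: Fixed white dispenser, standing turned by 0.8 to 1.3 rad; loading side at its -x, nozzle and drip tray at +x. Origin on the counter straight below the bay mouth, z up. Grey foot plate x -56 to 160 mm, y -63 to 63. The housing is 112 mm wide; its top slopes at 27 degrees, rising in +x from z 74 mm (x -52) to z 130 mm (x 57); nozzle arm behind it to x 136, z 87
- bay_mouth (a point): Centre of the round bay opening, 59 mm across (2.5 mm clearance round the cartridge body), in the sloping top, 105 mm above the counter. z points out along the bay's axis, 27 degrees from vertical, leaning to the loading side; x uphill, y as the dispenser's. The cartridge's foot meets the raised pad when its collar's top is at z 19 mm; collar top is at z 7 when the pad is at its stop
- catch_upper (a point): Inner tip of the uphill one of two catches, teal sprung bolts with sloping tops, at x +29.5 and -29.5 mm, z 9 mm of bay_mouth; their grey housings reach out to x +-53, y +-15, z 23 mm, so fingers on the cartridge must be at its +y and -y sides. The collar meets the slopes when its top is at z 25; when it passes z 9 the bolts snap over it and hold it. Pressing all the way takes 10 to 15 N
- pad (a joint): Travel of the orange sprung pad at the bottom of the bay, along the bay's axis: 0 up, 0.012 m at its stop (4 N to start, 12 N at the stop). About 0.010 once the catches hold the cartridge
- pad_top (a point): Centre of the pad's top face, 57 mm down the bay's axis from the mouth when the pad is up
- flap (a joint): Angle of the white hooded cover: 0 shut, 2.2 rad fully open; open, it rises to 270 mm above the counter. Damped friction hinge: it stays where it is left above about 1 rad; below about 0.8 rad it sinks until its tab rests on the rim at about 0.1 rad; then about 10 N down on its top near the free edge snaps the tab below the rim. It does not shut over a cartridge that is not held down
- flap_hinge (a point): Middle of the cover's hinge line, which runs along bay_mouth's y at its x +58, z 0 mm; axes as bay_mouth's. Turning by +flap about y opens the cover
- flap_edge (a point): Middle of the cover's outer edge at its free end, moving with it: 120 mm from the hinge along the cover, 53 mm out from its open side (hood 110 mm wide). x points from free end to hinge, z out of the top (outer) face; when shut they equal bay_mouth's x and z. A teal sprung tab 30 mm wide on the free end reaches 16 mm further along -x and ends 75 mm below the top face
- tea_tin: Bystander, leave alone: green tin 71 x 88 x 111 mm, on the other side of the dispenser from the cartridge; origin at the centre of its underside
- stapler: Bystander, leave alone: black desk stapler 34 x 133 x 50 mm; origin at the centre of its underside, its length along y
- dip_cup: Bystander, leave alone: small white open cup, 76 mm across its rim, 47 mm tall, beyond the dispenser to the right; origin at the centre of its underside
There are look-alikes about, which are no part of the job. What is shaped like the cartridge but orange or red is not meant.

How it is judged:
On the way, in this order (a step that is already met when the one before it is completed fails the run):
1. the cartridge is pressed down in the bay, the pad 8 mm or more down and the collar under the catches (value of joint pad above 0.008 m and horizontal distance between cartridge and pad_top below 0.012 m and z of cartridge_collar in the frame of bay_mouth below 0.0115 m and angle between the z axis of cartridge and the z axis of bay_mouth, either way round below 0.12 rad), for 0.3 s.
2. the cover is shut with its tab below the rim (value of joint flap below 0.04 rad), for 0.3 s.
At the end, for the whole second after the job is handed in: The cartridge is at rest in the bay, held down by the catches (pad at least 8 mm down, collar top no more than 11.5 mm above the mouth, in line with the bay within 0.12 rad); the cover is shut with its tab below the rim (under 0.04 rad); tin, stapler and cup within 30 mm of where they stood (all of step 1 and value of joint flap below 0.04 rad and linear speed of cartridge below 0.02 m/s and distance of each of tea_tin, stapler, dip_cup from where it was at the start of the episode below 0.03 m); the robot touches nothing.
It fails at once if tea tin pushed away or tipped over (distance of tea_tin from where it was at the start of the episode above 0.04 m or angle between tea_tin's own z axis and vertical above 0.4 rad).
It fails at once if stapler pushed away or tipped over (distance of stapler from where it was at the start of the episode above 0.04 m or angle between stapler's own z axis and vertical above 0.4 rad).
It fails at once if dip cup pushed away or tipped over (distance of dip_cup from where it was at the start of the episode above 0.04 m or angle between dip_cup's own z axis and vertical above 0.4 rad).
It also fails if it takes over 72 s, if anything falls off the work surface, if the arm or the gripper's body presses on something with over 40 N, if the wrist force passes 120 N, or if a joint passes its speed limit or range.

## Working session

There is one attempt and no reset: what is moved stays moved. The work goes in short steps, Python scripts to look and compute and a tool call to move; the robot and the scene stay as the last step left them, time stands still between calls to the robot, and variables do not carry over. Pictures are saved under pics/ and viewed, and the job is handed in when it is done.

Besides the shell and the picture viewer there is one more tool, called as name(argument=value, ...), one argument or row to a line, values as JSON. step_arm: Moves the arm, as the interface text tells. Its arguments: {"type":"object","properties":{"targets":{"type":"array"}},"required":["targets"]}

```bash
ls; mkdir -p pics
python3 - <<'E'
from cell import readout, imaging, manip
import cv2
print(readout.get_obs(), manip.nose_length)
for n in ["scene","side","wrist"]:
    p=imaging.camera_params(n); print(n,p)
    cv2.imwrite(f"pics/{n}0.png",imaging.snapshot(n)[:,:,::-1])
E
```

```text
pics
{'clock': 0.0, 'joints': array([ 1.32960076e+00,  3.53649163e-01,  1.63414069e+00, -7.11565741e-06,
        1.15520883e+00, -2.39180481e-03]), 'joint_velocities': array([-1.85962474e-03, -8.45512652e-04,  6.49452641e-06, -7.80675532e-04,
        3.70051593e-04,  7.15854317e-04]), 'joint_torque': array([ 7.85399934e-04, -5.93820477e+01, -3.34223843e+01,  6.98725926e-02,
        2.32718408e-02, -8.46562125e-05]), 'position': array([0.14771672, 0.60678311, 0.22186026]), 'tool_rot': array([-8.21812013e-05,  1.19116909e-01,  9.92879987e-01, -6.98201066e-04]), 'contact_force': array([ 0.14364557, -0.00336597, -0.13239207]), 'moment': array([ 0.02956577, -0.02164493, -0.0010341 ]), 'width': 0.09194826268080256} 0.008
scene {'K': array([[524.64348887,   0.        , 325.97763009],
       [  0.        , 524.64348887, 239.70228633],
       [  0.        ,   0.        ,   1.        ]]), 'rvec': array([ 0.91444496,  2.38870828, -1.18153482]), 'tvec': array([ 0.45468547, -0.10720152,  1.51816701])}
side {'K': array([[490.65909517,   0.        , 320.51157514],
       [  0.        , 490.65909517, 238.97025498],
       [  0.        ,   0.        ,   1.        ]]), 'rvec': array([ 2.46082324, -0.97862299,  0.27557062]), 'tvec': array([-0.40910535,  0.36930189,  1.17117538])}
wrist {'K': array([[371.64829954,   0.        , 312.10390046],
       [  0.        , 371.64829954, 246.10456172],
       [  0.        ,   0.        ,   1.        ]]), 'rvec': array([-2.29408435, -1.80377972, -0.24356718]), 'tvec': array([-0.62376751, -0.03085976,  0.39027574])}
```

View pics/scene0.png

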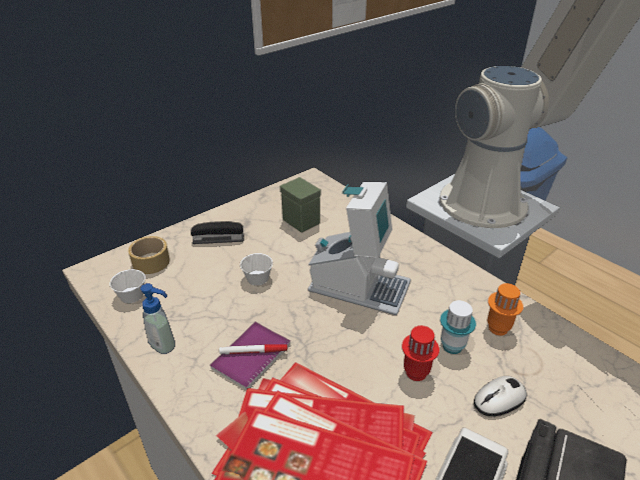

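View pics/side0.png

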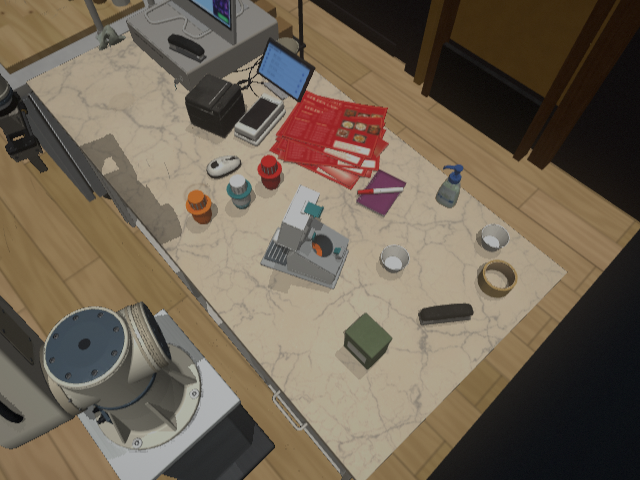

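View pics/wrist0.png

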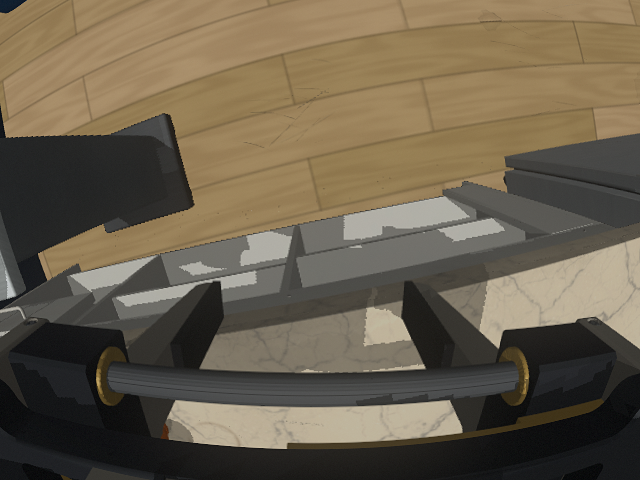

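The scene shows the teal-collared cartridge at (457,327), flanked by a red and an orange look-alike. The dispenser is at (360,255) with the cover open, and the tin is at (300,205). In the side view the cartridge is at (239,190), the bay at (321,245) and the tin at (368,340). The wrist camera sees nothing useful. I'll enlarge the crops next.

Run:
```python
import cv2
a=cv2.imread("pics/scene0.png"); b=cv2.imread("pics/side0.png")
cv2.imwrite("pics/c1.png",cv2.resize(a[170:320,300:420],None,fx=5,fy=4*1.25*0.8,interpolation=2) if 0 else cv2.resize(a[175:320,295:425],None,fx=4,fy=4,interpolation=2))
cv2.imwrite("pics/c2.png",cv2.resize(b[180:295,255:355],None,fx=5,fy=5,interpolation=2))
cv2.imwrite("pics/c3.png",cv2.resize(a[290:360,430:530],None,fx=6,fy=6,interpolation=2))
cv2.imwrite("pics/c4.png",cv2.resize(b[165:230,180:290],None,fx=6,fy=6,interpolation=2))
```

```text
(no output)
```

View pics/c1.png

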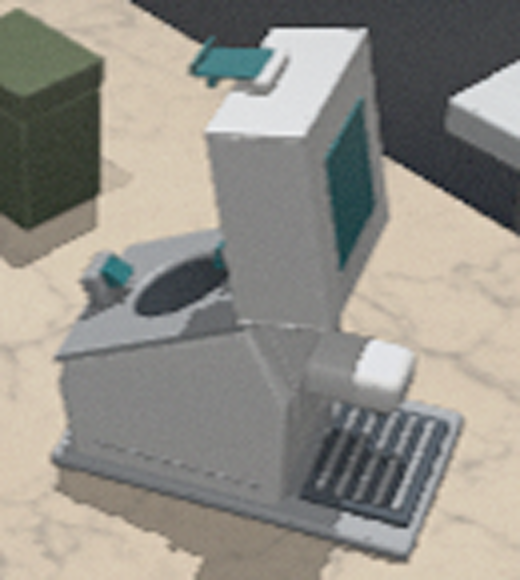

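View pics/c2.png

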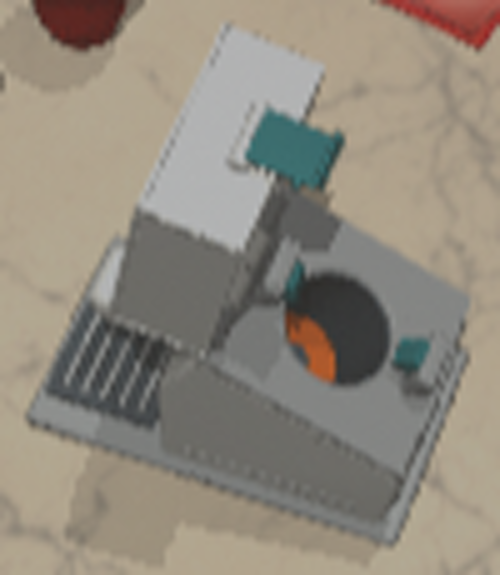

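View pics/c3.png

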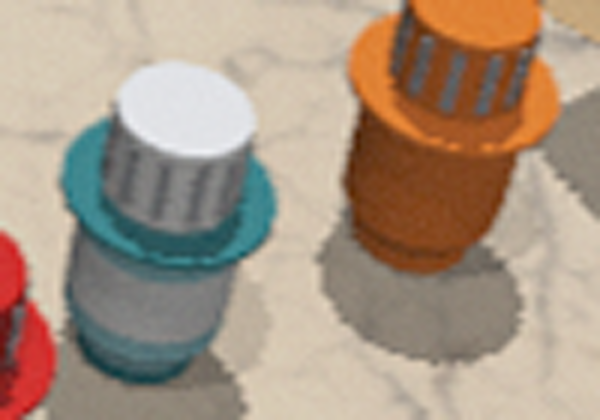

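View pics/c4.png

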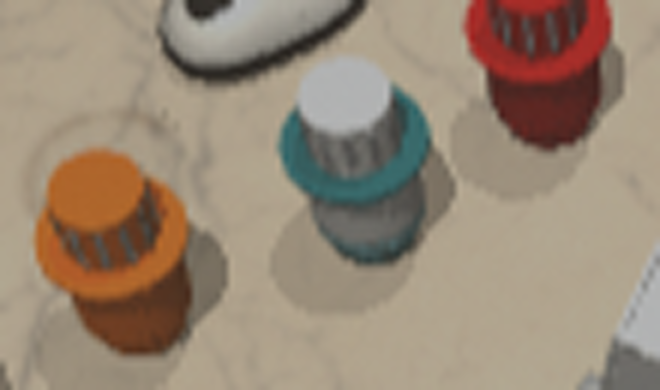

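```bash
cat > h.py <<'E'
import numpy as np, cv2
from scipy.optimize import least_squares
from scipy.spatial.transform import Rotation as R
def proj(p,cam,P):
    return cv2.projectPoints(np.asarray(P,float).reshape(-1,3),p[cam]['rvec'],p[cam]['tvec'],p[cam]['K'],None)[0].reshape(-1,2)
def tri(p,uv):
    def f(X): return np.concatenate([(proj(p,c,X)[0]-uv[c]) for c in uv])
    s=least_squares(f,[0.5,0,0.1]); return s.x,s.fun
A=np.radians(27)
Rb=np.array([[np.cos(A),0,-np.sin(A)],[0,1,0],[np.sin(A),0,np.cos(A)]]) # bay axes in dispenser
def bay(v): return np.array([0,0,.105])+Rb@np.asarray(v,float)
def flap(v,q): # v rel hinge when shut, bay axes
    return bay(np.array([.058,0,0])+R.from_rotvec([0,q,0]).apply(v))
E
cat > fit.py <<'E'
from h import *
from cell import imaging
p={c:imaging.camera_params(c) for c in("scene","side")}
print("cart top",tri(p,dict(scene=(460.6,307.6),side=(236.9,180.6))))
print("bay",tri(p,dict(scene=(340,245.6),side=(322,245.2))))
c1=lambda u,v:((u+.5)/4-.5+295,(v+.5)/4-.5+175)
c2=lambda u,v:((u+.5)/5-.5+255,(v+.5)/5-.5+180)
def model(th):
    q=th[3];t=th[4]
    m=[("scene",c1(55,460),(-.056,-.063,t)),("scene",c1(410,550),(.160,-.063,t)),("scene",c1(463,412),(.160,.063,t)),
    ("side",c2(390,540),(-.056,.063,t)),("side",c2(30,418),(.160,.063,t)),("side",c2(467,352),(-.056,-.063,t)),
    ("scene",c1(58,358),(-.052,-.056,.074)),("side",c2(405,470),(-.052,.056,.074)),("side",c2(467,300),(-.052,-.056,.074)),
    ("scene",c1(182,284),bay((0,0,0))),("side",c2(337,328),bay((0,0,0))),
    ("scene",c1(367,30),flap((-.12,.055,.053),q)),("scene",c1(302,135),flap((-.12,-.055,.053),q)),
    ("side",c2(140,207),flap((-.12,.055,.053),q)),("side",c2(228,22),flap((-.12,-.055,.053),q))]
    return m
def res(th,full=0):
    Rz=R.from_rotvec([0,0,th[2]]); r=[]
    for c,uv,P in model(th):
        r.append(proj(p,c,Rz.apply(P)+[th[0],th[1],0])[0]-uv)
    return np.array(r) if full else np.ravel(r)
b=None
for y in np.arange(-3,3.2,.5):
    s=least_squares(res,[.6,0.1,y,2.2,.005],loss='soft_l1')
    if b is None or s.cost<b.cost:b=s
print(b.x,b.cost);print(res(b.x,1).round(1))
E
python3 fit.py
```

```text
cart top (array([0.50707385, 0.27353057, 0.11168756]), array([ 0.27294855, -0.03738752,  0.3859748 ,  0.07921606]))
bay (array([ 0.54076291, -0.03096897,  0.10437743]), array([0.52015496, 0.01841583, 0.59196417, 0.01038724]))
[ 0.54176277 -0.0313814  -4.24869054  1.84326209  0.00856154] 7.8358040830314515
[[-1.4 -1.1]
 [ 0.7  1.2]
 [ 1.5  0.2]
 [ 1.7  0.8]
 [-1.2  0.2]
 [ 1.1 -0.6]
 [ 0.2  1.3]
 [-1.   1.5]
 [ 0.3 -0.3]
 [-0.  -0.1]
 [ 1.  -0.2]
 [-0.2 -0.6]
 [ 0.3  0.1]
 [ 0.  -0. ]
 [-0.1  0. ]]
```

Run:
```python
from h import *
from cell import imaging
p={c:imaging.camera_params(c) for c in("scene","side")}
for n,a,b in [("orange",(509,292.5),(195.8,196.3)),("red",(422.5,335),(269,162)),("tin top",(300,187),(367,330))]:
    print(n,tri(p,dict(scene=a,side=b)))
from cell import readout
o=readout.get_obs()
T=R.from_quat(np.roll(o['tool_rot'],-1)); print(T.as_matrix().round(3))
```

```text
orange (array([0.39468107, 0.31059834, 0.10766797]), array([ 0.33643103, -0.07051941,  0.44924766,  0.12786021]))
red (array([0.6146598 , 0.26717889, 0.1072248 ]), array([-0.17137425,  0.0136552 , -0.26280778, -0.03751462]))
tin top (array([ 0.45772666, -0.26937803,  0.11530263]), array([ 0.90800342,  0.09625153,  0.81122042, -0.04789782]))
[[-0.972  0.237 -0.   ]
 [ 0.237  0.972 -0.001]
 [-0.    -0.001 -1.   ]]
```

```bash
cat > go.py <<'E'
from h import *
from cell import readout
TH=[0.5415,-0.0312,2.0345,1.843]
Rd=R.from_rotvec([0,0,TH[2]]).as_matrix()
def d2w(P): return Rd@np.asarray(P)+[TH[0],TH[1],0]
Rbw=Rd@Rb
Rins=Rbw@np.diag([1,-1,-1])  # tool x=bay x, y=-bay y, z=-bay z
def vert(yaw): # tool y at angle yaw, z down
    y=np.array([np.cos(yaw),np.sin(yaw),0]);z=np.array([0,0,-1.]);return np.c_[np.cross(y,z),y,z]
def cur():
    o=readout.get_obs();return o['position'],R.from_quat(np.roll(o['tool_rot'],-1)).as_matrix(),o
def delta(p,M=None):
    P,T,o=cur(); d=T.T@(np.asarray(p)-P)*1000
    r=np.zeros(3) if M is None else R.from_matrix(T.T@M).as_rotvec()
    print("shift",d.round(1),"rot",r.round(4),"| t",o['clock'],"F",o['contact_force'].round(1),"w",round(o['width']*1000,1),"j",o['joints'].round(2))
E
python3 -c "
from go import *
delta([.507,.2735,.2],vert(1.33)); print(Rins.round(3))"
```

```text
shift [-427.9 -239.    22.3] rot [-0.001  0.     0.002] | t 0.15 F [ 0.4 -0.5 -1.1] w 92.1 j [ 1.33  0.35  1.63 -0.    1.16 -0.  ]
[[-0.399  0.894 -0.203]
 [ 0.797  0.447  0.406]
 [ 0.454  0.    -0.891]]
```

step_arm(
  targets=[
    [80, [-60, -33, 0], [0, 0, 0]],
    [80, [-120, -66, 0], [0, 0, 0]],
    [80, [-180, -99, 0], [0, 0, 0]],
    [80, [-240, -132, 5], [0, 0, 0]],
    [80, [-290, -160, 5], [0, 0, 0]],
  ],
)

```text
clock: 0.78
position: [0.3789, 0.3942, 0.2173]
tool_rot: [-0.0, 0.119, 0.993, -0.001]
contact_force: [-0.1, 0.1, 0.9]
width: 0.0798
```

```bash
python3 -c "
from go import *
delta([.507,.2735,.2],vert(1.33))"
```

```text
shift [-153.   -86.9   17.4] rot [-0.0011 -0.      0.0022] | t 0.775 F [-0.1  0.1  0.9] w 79.8 j [ 0.8   0.24  1.81 -0.    1.1  -0.53]
```

step_arm(
  targets=[
    [80, [-55, -31, 5], [0, 0, 0]],
    [80, [-110, -62, 10], [0, 0, 0]],
    [80, [-153, -87, 17], [0, 0, 0]],
    [80, [-153, -87, 17], [0, 0, 0]],
  ],
)

```text
clock: 1.27
position: [0.5087, 0.2708, 0.1996]
tool_rot: [-0.0, 0.121, 0.993, -0.001]
contact_force: [-0.9, 0.1, -0.6]
width: 0.0801
```

Run:
```python
from go import *
from cell import imaging
delta([.507,.2735,.2],vert(1.33))
cp=imaging.camera_params("wrist"); im=imaging.snapshot("wrist")
cv2.imwrite("pics/w1.png",im[:,:,::-1])
print(repr(cp), cur()[0])
```

```text
shift [ 2.3  2.2 -0.4] rot [-0.0022 -0.0004 -0.0019] | t 1.275 F [-0.9  0.1 -0.6] w 80.1 j [ 0.49  0.3   1.76 -0.    1.08 -0.84]
{'K': array([[371.64829954,   0.        , 312.10390046],
       [  0.        , 371.64829954, 246.10456172],
       [  0.        ,   0.        ,   1.        ]]), 'rvec': array([-2.29714893, -1.79914128, -0.24148981]), 'tvec': array([-0.38398208, -0.43790294,  0.25451341])} [0.50741382 0.27220735 0.19984996]
```

View pics/w1.png

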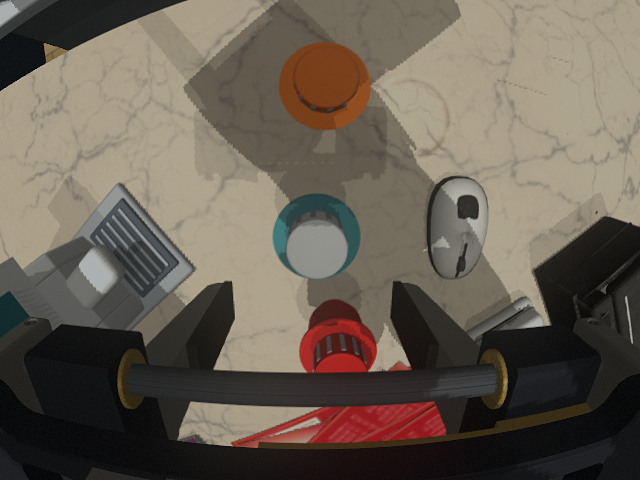

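The wrist view shows the cartridge's white top at about (317,250) with the teal collar around it, orange above at (325,80) and red below at (338,345). The fingers straddle left and right, clear of both look-alikes. I'll check this against the triangulated position.

```bash
cat >> h.py <<'E'
def wproj(cp,P):
    q=R.from_rotvec(cp['rvec']).apply(np.asarray(P,float).reshape(-1,3))+cp['tvec']
    th=np.arctan2(np.hypot(q[:,0],q[:,1]),q[:,2]); ph=np.arctan2(q[:,1],q[:,0]);K=cp['K']
    return np.c_[K[0,2]+K[0,0]*th*np.cos(ph),K[1,2]+K[1,1]*th*np.sin(ph)]
E
python3 - <<'E'
from go import *
from cell import imaging
im=cv2.imread("pics/w1.png")
cp={'K':np.array([[371.648,0,312.104],[0,371.648,246.105],[0,0,1]]),'rvec':np.array([-2.29714893,-1.79914128,-.24148981]),'tvec':np.array([-.38398208,-.43790294,.25451341])}
hsv=cv2.cvtColor(im,cv2.COLOR_BGR2HSV)
m=((hsv[...,0]>80)&(hsv[...,0]<100)&(hsv[...,1]>100)).astype(np.uint8); m[:,:250]=0;m[:,380:]=0
n=np.argwhere(m); print("collar px box",n.min(0),n.max(0))
a=np.linspace(0,6.28,100)
for c in [(.507,.2735)]:
    P=np.c_[c[0]+.035*np.cos(a),c[1]+.035*np.sin(a),0*a+.076]
    u=wproj(cp,P);print("pred",u.min(0),u.max(0))
    print("top",wproj(cp,[c[0],c[1],.112]))
    def f(x):
        u=wproj(cp,np.c_[x[0]+.035*np.cos(a),x[1]+.035*np.sin(a),0*a+.076]);return np.r_[u.min(0)-n.min(0)[::-1],u.max(0)-n.max(0)[::-1]]
    s=least_squares(f,c);print(s.x,s.fun)
delta([s.x[0],s.x[1],.085],vert(1.33))
E
```

```text
collar px box [194 274] [273 358]
pred [271.81303498 194.25807179] [359.85175172 279.65079242]
top [[316.25961508 250.88497564]]
[0.50447092 0.27426133] [-2.11046446 -3.12561268  2.12275106  3.63071221]
shift [  3.2   1.5 114.9] rot [-0.0018 -0.001  -0.0009] | t 1.325 F [-0.4  0.9  0.3] w 80.0 j [ 0.49  0.3   1.76 -0.    1.08 -0.84]
```

Prediction (316.3,250.9) and the observed white top (317,250) agree. The collar's lower edge is hidden by the top, so I keep the two-view position.

step_arm(
  targets=[
    [76, [1, 1, 45], [0, 0, 0]],
    [76, [1, 1, 85], [0, 0, 0]],
    [76, [1, 1, 108], [0, 0, 0]],
    [76, [1, 1, 114], [0, 0, 0]],
    [76, [1, 1, 114], [0, 0, 0]],
  ],
)

```text
clock: 1.95
position: [0.5061, 0.2741, 0.0863]
tool_rot: [-0.001, 0.12, 0.993, -0.001]
contact_force: [1.1, 0.9, 1.2]
width: 0.0762
```

step_arm(
  targets=[
    [30, [0, 0, 0], [0, 0, 0]],
    [30, [0, 0, 0], [0, 0, 0]],
    [30, [0, 0, 0], [0, 0, 0]],
    [30, [0, 0, 0], [0, 0, 0]],
  ],
)

```text
clock: 2.45
position: [0.5064, 0.2741, 0.0867]
tool_rot: [-0.0, 0.12, 0.993, -0.001]
contact_force: [-1.1, -0.6, 3.2]
width: 0.0433
```

Run:
```python
from go import *
from cell import imaging
delta([.507,.2735,.085],vert(1.33)); 
for n in("scene","side"): print(n);cv2.imwrite(f"pics/g_{n}.png",cv2.resize(imaging.snapshot(n)[:,:,::-1][120:420,180:560],None,fx=2,fy=2))
```

```text
shift [-0.7 -0.5  1.7] rot [-0.0012 -0.0006 -0.0001] | t 2.45 F [-1.1 -0.6  3.2] w 43.3 j [ 0.49  0.44  1.85 -0.    0.85 -0.84]
scene
side
```

View pics/g_scene.png

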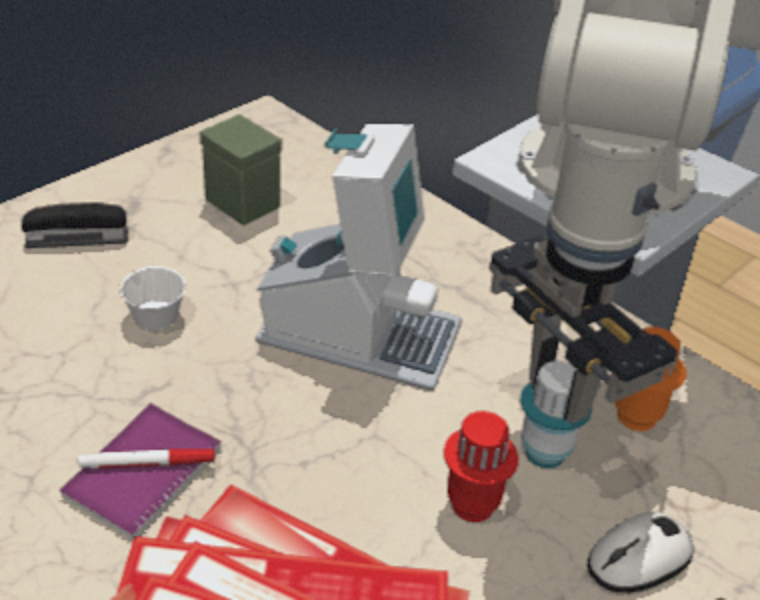

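The picture shows the gripper holding the cartridge at crop (555,400), width 43.3 mm, with the red and orange ones untouched. Now I lift.

step_arm(
  targets=[
    [30, [0, 0, -40], [0, 0, 0]],
    [30, [0, 0, -100], [0, 0, 0]],
    [30, [0, 0, -160], [0, 0, 0]],
    [30, [0, 0, -220], [0, 0, 0]],
    [30, [0, 0, -280], [0, 0, 0]],
  ],
)

```text
clock: 3.18
position: [0.5061, 0.2741, 0.3682]
tool_rot: [-0.001, 0.12, 0.993, -0.001]
contact_force: [0.6, 0.3, -2.8]
width: 0.0429
```

Run:
```python
from go import *
off=.0107
zb=Rbw[:,2]; m=d2w([0,0,.105])
# collar top at bay z=h -> TCP at z h+off
for h in (.20,.15,.1):
    p=m+zb*(h+off); print(h,p.round(4)); delta(p,Rins)
delta([.60,-.11,.40],vert(.465))
```

```text
0.2 [ 0.5843 -0.1168  0.2927]
shift [-169.3 -360.8   75.9] rot [-0.2061  0.4408  0.8491] | t 3.175 F [ 0.6  0.3 -2.8] w 42.9 j [ 0.49  0.17  1.55 -0.    1.42 -0.84]
0.15 [ 0.5741 -0.0965  0.2482]
shift [-154.6 -343.4  120.4] rot [-0.2061  0.4408  0.8491] | t 3.175 F [ 0.6  0.3 -2.8] w 42.9 j [ 0.49  0.17  1.55 -0.    1.42 -0.84]
0.1 [ 0.564  -0.0761  0.2036]
shift [-140.  -326.1  165. ] rot [-0.2061  0.4408  0.8491] | t 3.175 F [ 0.6  0.3 -2.8] w 42.9 j [ 0.49  0.17  1.55 -0.    1.42 -0.84]
shift [-182.8 -350.7  -31.4] rot [-2.200e-03 -4.000e-04  8.649e-01] | t 3.175 F [ 0.6  0.3 -2.8] w 42.9 j [ 0.49  0.17  1.55 -0.    1.42 -0.84]
```

step_arm(
  targets=[
    [30, [-12, -24, -40], [0, 0, 0.1]],
    [30, [-36, -70, -40], [0, 0, 0.25]],
    [30, [-63, -122, -40], [0, 0, 0.4]],
    [30, [-90, -174, -40], [0, 0, 0.55]],
    [30, [-118, -227, -40], [0, 0, 0.7]],
  ],
)

```text
clock: 3.8
position: [0.5665, 0.0237, 0.408]
tool_rot: [-0.001, 0.455, 0.89, -0.001]
contact_force: [0.2, -0.6, -2.2]
width: 0.0433
```

Run:
```python
from go import *
delta([.60,-.125,.40],vert(.465))
p=d2w([0,0,.105])+Rbw[:,2]*(.2107); delta(p,Rins)
```

```text
shift [-140.2  -59.8    8.1] rot [-2.600e-03 -1.000e-04  1.601e-01] | t 3.8 F [ 0.2 -0.6 -2.2] w 43.3 j [ 0.04  0.14  1.51 -0.    1.49 -0.59]
shift [-124.4  -67.5  115.4] rot [-0.0406  0.4701  0.1578] | t 3.8 F [ 0.2 -0.6 -2.2] w 43.3 j [ 0.04  0.14  1.51 -0.    1.49 -0.59]
```

step_arm(
  targets=[
    [30, [-55, -27, 0], [0, 0, 0.05]],
    [30, [-105, -50, 0], [0, 0, 0.12]],
    [30, [-132, -64, 10], [-0.01, 0.15, 0.16]],
    [30, [-130, -66, 45], [-0.03, 0.32, 0.16]],
    [30, [-124, -67, 90], [-0.04, 0.47, 0.158]],
  ],
)

```text
clock: 4.42
position: [0.5851, -0.1175, 0.3177]
tool_rot: [-0.199, 0.512, 0.826, 0.124]
contact_force: [-0.6, -1.0, -2.9]
width: 0.0432
```

Run:
```python
from go import *
from cell import imaging
p=d2w([0,0,.105])+Rbw[:,2]*(.1607); delta(p,Rins)
for n in("scene","side"): cv2.imwrite(f"pics/i_{n}.png",cv2.resize(imaging.snapshot(n)[:,:,::-1][120:320,200:460],None,fx=3,fy=3))
cp=imaging.camera_params("wrist"); cv2.imwrite("pics/i_w.png",imaging.snapshot("wrist")[:,:,::-1])
```

```text
shift [-10.6  -0.5  72.7] rot [ 0.0024 -0.0027 -0.0012] | t 4.425 F [-0.6 -1.  -2.9] w 43.2 j [-0.38  0.44  1.38  0.31  1.68 -0.86]
```

View pics/i_scene.png

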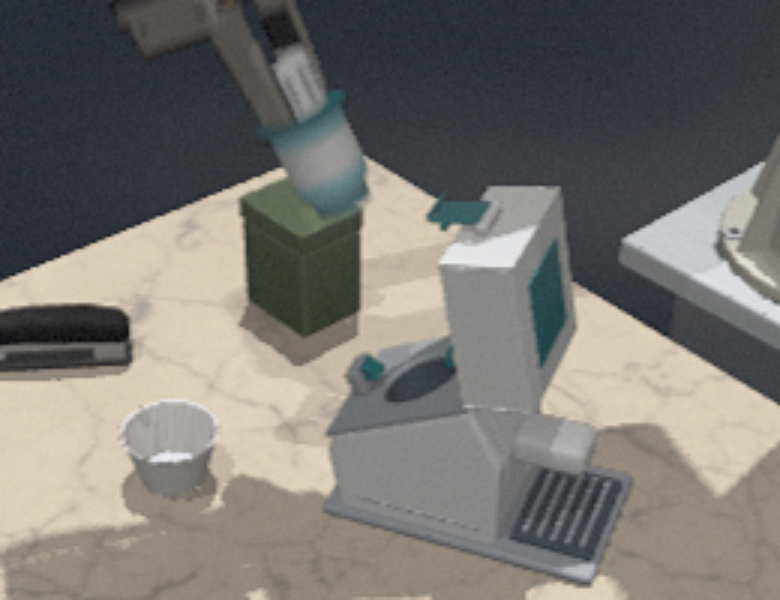

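View pics/i_side.png

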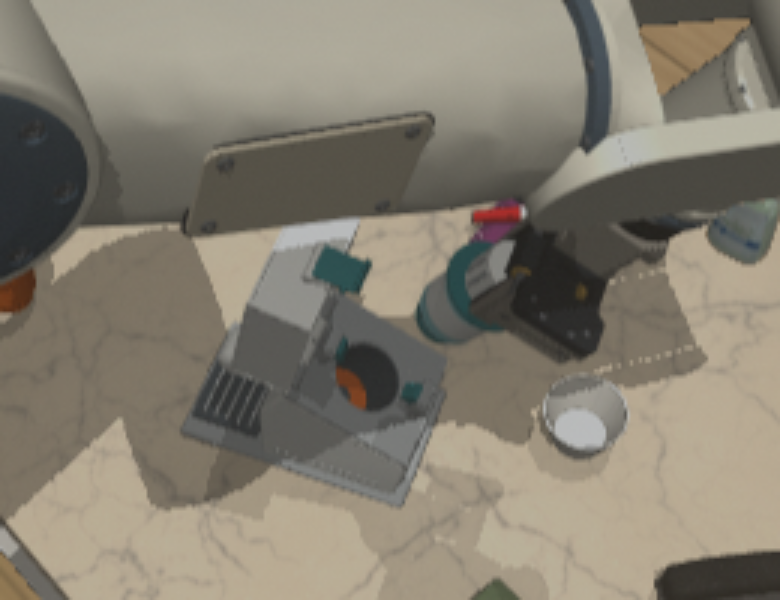

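View pics/i_w.png

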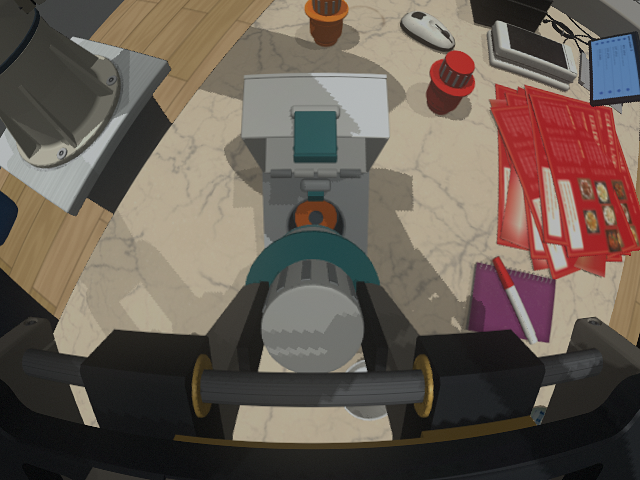

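The pictures show the cartridge held and tilted like the bay. In the side crop the bay is at (367,375) and clear of the cartridge. The wrist picture shows catch, pad and cover all centred on column ~316, so the yaw looks right. Next I check the model against the wrist view.

Run:
```python
from go import *
from cell import imaging
P,T,o=cur(); cp=imaging.camera_params("wrist"); im=imaging.snapshot("wrist"); bgr=np.ascontiguousarray(im[:,:,::-1])
m=d2w([0,0,.105]); B=lambda v:m+Rbw@np.array(v)
a=np.linspace(0,2*np.pi,120)
dr=lambda pts,c:[cv2.circle(big,tuple(np.int32(u*2)),1,c,-1) for u in pts]
big=cv2.resize(bgr,None,fx=2,fy=2)
dr(wproj(cp,[B((.0295*np.cos(t),.0295*np.sin(t),0)) for t in a]),(0,255,255))
dr(wproj(cp,[B((.0,.0,-.057)),B((.0295,0,.009))]),(255,0,255))
dr(wproj(cp,[B((.058,s,0)) for s in np.linspace(-.056,.056,60)]),(0,255,0))
for q,c in((1.843,(0,0,255)),):
    dr(wproj(cp,[d2w(flap((-.12,s,.053),q)) for s in np.linspace(-.055,.055,60)]),c)
    dr(wproj(cp,[d2w(flap((-.12,s,.0),q)) for s in np.linspace(-.055,.055,60)]),c)
C=lambda r,z:[P+T@np.array([-.0007+r*np.cos(t),r*np.sin(t),.0107-z]) for t in a]
dr(wproj(cp,C(.035,0)),(255,0,0)); dr(wproj(cp,C(.022,.036)),(0,255,0))
cv2.imwrite("pics/ov1.png",big[100:780,380:860])
delta(B((0,0,.1107+.03)),Rins)
```

```text
shift [-11.2   0.   92. ] rot [-0.0019  0.001  -0.002 ] | t 4.625 F [ 0.  -0.3 -2.1] w 43.1 j [-0.38  0.44  1.38  0.31  1.68 -0.86]
```

View pics/ov1.png

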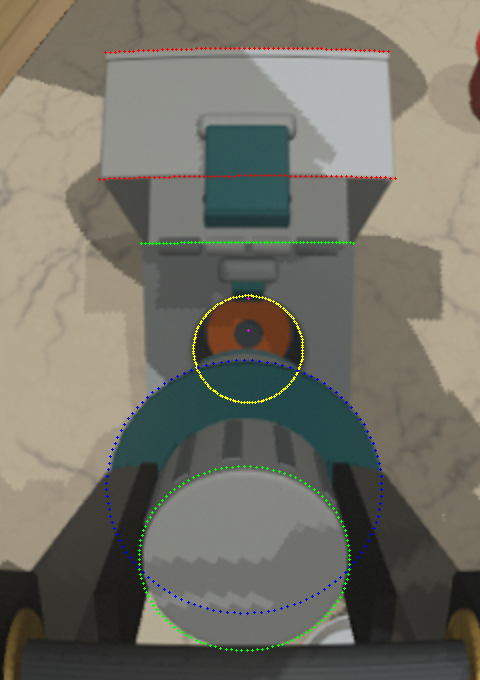

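The overlay matches to about 1 px on bay rim, pad hole, hinge, cover edge and cartridge top. I move onto the bay axis.

step_arm(
  targets=[
    [30, [-10, 0, 20], [-0.002, 0.001, -0.002]],
    [30, [-10.5, 0, 55], [-0.002, 0.001, -0.002]],
    [30, [-10.5, 0, 90], [-0.002, 0.001, -0.002]],
    [30, [-10.5, 0, 112], [-0.002, 0.001, -0.002]],
    [30, [-10.5, 0, 112], [-0.002, 0.001, -0.002]],
  ],
)

```text
clock: 5.25
position: [0.5661, -0.0785, 0.215]
tool_rot: [-0.197, 0.51, 0.828, 0.122]
contact_force: [-0.1, -0.9, -2.6]
width: 0.0432
```

Run:
```python
from go import *
from cell import imaging
m=d2w([0,0,.105]); B=lambda v:m+Rbw@np.array(v)
P,T,o=cur();print("tcp in bay mm",(Rbw.T@(P-m)*1000).round(1))
delta(B((.0007,0,.0107+.06)),Rins)
for n in("scene","side"): cv2.imwrite(f"pics/j_{n}.png",cv2.resize(imaging.snapshot(n)[:,:,::-1][150:310,260:440],None,fx=4,fy=3.7) if 0 else cv2.resize(imaging.snapshot(n)[:,:,::-1][150:300,250:430],None,fx=4,fy=4))
```

```text
tcp in bay mm [  2.5  -0.9 122.2]
shift [-1.6 -0.9 51.5] rot [0.0004 0.0036 0.003 ] | t 5.25 F [-0.1 -0.9 -2.6] w 43.2 j [-0.34  0.47  1.56  0.32  1.46 -0.89]
```

View pics/j_scene.png

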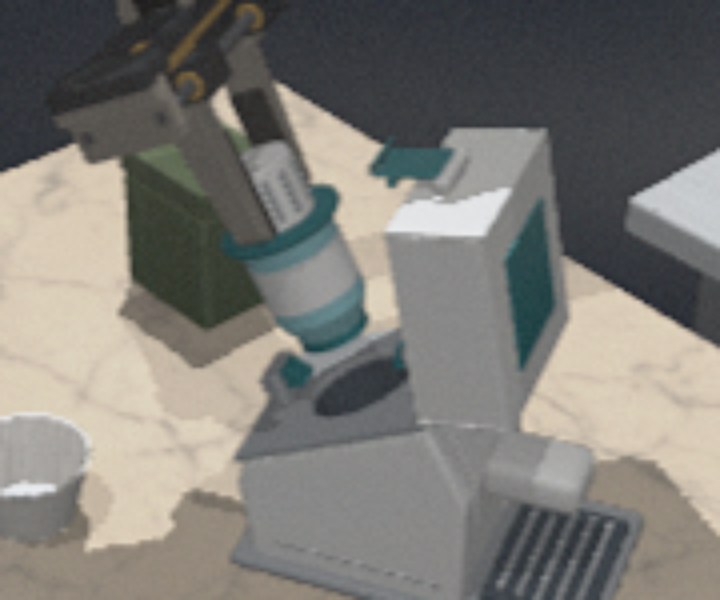

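View pics/j_side.png

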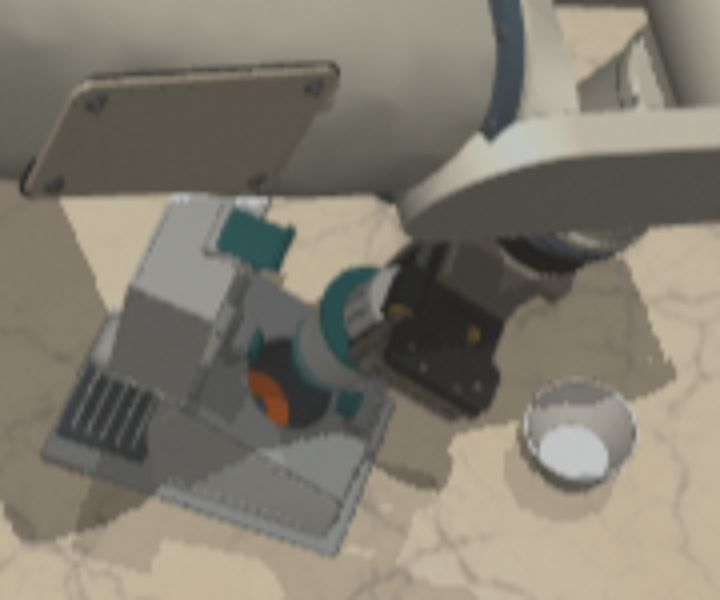

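In the scene crop the cartridge's foot is at (335,345), just above and left of the bay at (360,385) and parallel to the bay axis. The side crop agrees. I check the in-hand tilt with an overlay.

```bash
python3 - <<'E'
from go import *
from cell import imaging
P,T,o=cur(); a=np.linspace(0,2*np.pi,90)
for n in("scene","side"):
    p={n:imaging.camera_params(n)}; big=cv2.resize(imaging.snapshot(n)[:,:,::-1],None,fx=4,fy=4)
    for r,z,c in((.020,-.076,(0,0,255)),(.035,0,(255,0,0)),(.022,.036,(0,255,0)),(.027,-.05,(0,255,255))):
        for u in proj(p,n,[P+T@np.array([-.0007+r*np.cos(t),r*np.sin(t),.0107-z]) for t in a]): cv2.circle(big,tuple(np.int32(u*4+1.5)),1,c,-1)
    u=proj(p,n,[P+T@np.array([0,0,.04])])[0]*4
    x,y=np.int32(u); cv2.imwrite(f"pics/k_{n}.png",cv2.resize(big[y-170:y+170,x-200:x+200],None,fx=1.5,fy=1.5))
E
python3 -c "
import cv2,numpy as np
a=cv2.imread('pics/k_scene.png');b=cv2.imread('pics/k_side.png');cv2.imwrite('pics/k.png',cv2.resize(np.hstack([a,b]),(800,340)))"
```

```text
(no output)
```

View pics/k_scene.png

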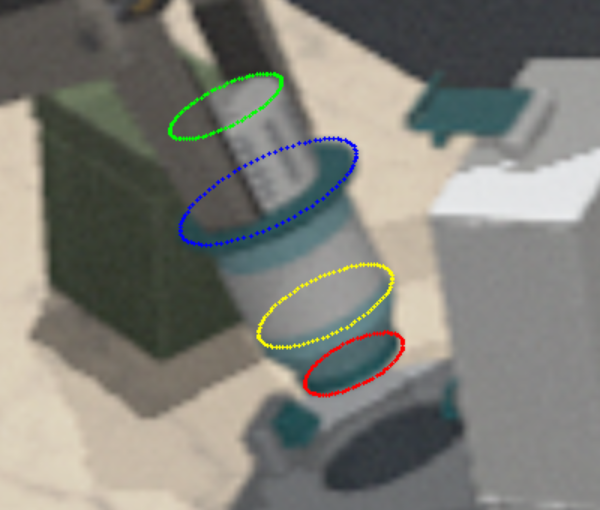

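View pics/k_side.png

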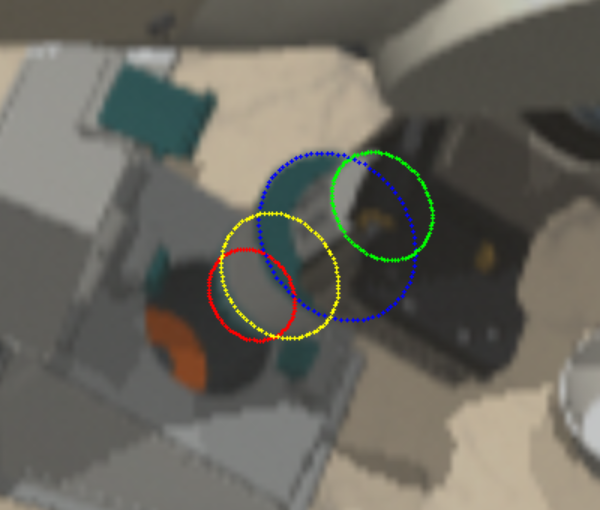

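step_arm(
  targets=[
    [30, [-1.6, -0.9, 5], [0, 0.004, 0.003]],
    [30, [-1.6, -0.9, 15], [0, 0.004, 0.003]],
    [30, [-1.6, -0.9, 25], [0, 0.004, 0.003]],
    [30, [-1.6, -0.9, 35], [0, 0.004, 0.003]],
    [30, [-1.6, -0.9, 35], [0, 0.004, 0.003]],
  ],
)

```text
clock: 6.08
position: [0.5591, -0.067, 0.1822]
tool_rot: [-0.199, 0.512, 0.826, 0.123]
contact_force: [0.8, 0.1, -2.1]
width: 0.0432
```

```bash
cat > st.py <<'E'
from go import *
m=d2w([0,0,.105]); B=lambda v:m+Rbw@np.array(v)
P,T,o=cur();print("tcp in bay mm",(Rbw.T@(P-m)*1000).round(1),"F bay",(Rbw.T@o['contact_force']).round(1))
delta(B((.0007,0,.0107+.03)),Rins)
E
python3 st.py
```

```text
tcp in bay mm [-0.6  0.3 86.9] F bay [-1.3 -0.8 -1.8]
shift [ 1.2  0.2 46.2] rot [ 0.0009 -0.0019 -0.0017] | t 6.075 F [ 0.8  0.1 -2.1] w 43.2 j [-0.32  0.49  1.61  0.33  1.4  -0.9 ]
```

step_arm(
  targets=[
    [30, [1.2, 0.2, 8], [0, -0.001, 0]],
    [30, [1.2, 0.2, 16], [0, -0.001, 0]],
    [30, [1.2, 0.2, 24], [0, -0.001, 0]],
    [30, [1.2, 0.2, 24], [0, -0.001, 0]],
  ],
)

```text
clock: 6.58
position: [0.5534, -0.0558, 0.1607]
tool_rot: [-0.199, 0.512, 0.827, 0.123]
contact_force: [-0.3, 0.1, -2.1]
width: 0.0434
```

```bash
python3 st.py
```

```text
tcp in bay mm [ 0.9  0.3 62. ] F bay [-0.8  0.2 -2. ]
shift [-0.3  0.3 21.3] rot [-0.0001 -0.0018 -0.0018] | t 6.575 F [-0.3  0.1 -2.1] w 43.4 j [-0.31  0.5   1.65  0.34  1.35 -0.91]
```

step_arm(
  targets=[
    [30, [0, 0.2, 8], [0, -0.001, 0]],
    [30, [0, 0.2, 16], [0, -0.001, 0]],
    [30, [0, 0.2, 22], [0, -0.001, 0]],
    [30, [0, 0.2, 22], [0, -0.001, 0]],
  ],
)

```text
clock: 7.08
position: [0.5487, -0.0465, 0.1406]
tool_rot: [-0.2, 0.512, 0.827, 0.123]
contact_force: [-0.3, 0.7, -2.3]
width: 0.0434
```

```bash
python3 st.py
```

```text
tcp in bay mm [ 1.1  0.4 39.4] F bay [-0.3 -0.  -2.4]
shift [-0.4  0.4 -1.3] rot [-0.0008 -0.0015 -0.002 ] | t 7.075 F [-0.3  0.7 -2.3] w 43.4 j [-0.3   0.52  1.67  0.35  1.31 -0.91]
```

step_arm(
  targets=[
    [30, [0, 0.2, 5], [0, -0.001, 0]],
    [30, [0, 0.2, 9], [0, -0.001, 0]],
    [30, [0, 0.2, 13], [0, -0.001, 0]],
    [30, [0, 0.2, 13], [0, -0.001, 0]],
  ],
)

```text
clock: 7.58
position: [0.5467, -0.0414, 0.1294]
tool_rot: [-0.199, 0.512, 0.827, 0.122]
contact_force: [1.2, -3.7, 2.5]
width: 0.0437
```

```bash
python3 st.py
```

```text
tcp in bay mm [ 0.9 -0.1 26.9] F bay [-2.3  0.5  3.9]
shift [ -0.2  -0.1 -13.8] rot [-0.0002  0.0004 -0.0017] | t 7.575 F [ 1.2 -3.7  2.5] w 43.7 j [-0.29  0.52  1.69  0.35  1.28 -0.92]
```

step_arm(
  targets=[
    [30, [0, 0, 3], [0, 0, 0]],
    [30, [0, 0, 6], [0, 0, 0]],
    [30, [0, 0, 8], [0, 0, 0]],
    [30, [0, 0, 9], [0, 0, 0]],
    [30, [0, 0, 9], [0, 0, 0]],
  ],
)

```text
clock: 8.2
position: [0.5452, -0.0382, 0.1221]
tool_rot: [-0.198, 0.512, 0.827, 0.122]
contact_force: [0.5, -5.5, 7.7]
width: 0.0433
```

```bash
python3 st.py
```

```text
tcp in bay mm [ 0.7 -0.1 18.8] F bay [-1.   2.   9.2]
shift [ -0.1  -0.1 -21.9] rot [ 0.0002  0.0011 -0.0013] | t 8.2 F [ 0.5 -5.5  7.7] w 43.3 j [-0.29  0.53  1.7   0.35  1.26 -0.92]
```

step_arm(
  targets=[
    [30, [0, 0, 2], [0, 0, 0]],
    [30, [0, 0, 3], [0, 0, 0]],
    [30, [0, 0, 3], [0, 0, 0]],
  ],
)

```text
clock: 8.57
position: [0.545, -0.0379, 0.121]
tool_rot: [-0.197, 0.512, 0.827, 0.122]
contact_force: [-0.9, -8.0, 14.3]
width: 0.0431
```

```bash
python3 st.py
python3 - <<'E'
from cell import imaging
import cv2
cv2.imwrite("pics/l_w.png",imaging.snapshot("wrist")[:,:,::-1])
cv2.imwrite("pics/l_s.png",cv2.resize(imaging.snapshot("scene")[:,:,::-1][150:300,270:430],None,fx=4,fy=4))
E
```

```text
tcp in bay mm [ 0.5 -0.2 17.7] F bay [ 0.4  4.4 15.8]
shift [  0.1  -0.2 -23. ] rot [ 0.0008  0.0024 -0.0007] | t 8.575 F [-0.9 -8.  14.3] w 43.1 j [-0.29  0.53  1.7   0.35  1.26 -0.92]
```

View pics/l_w.png

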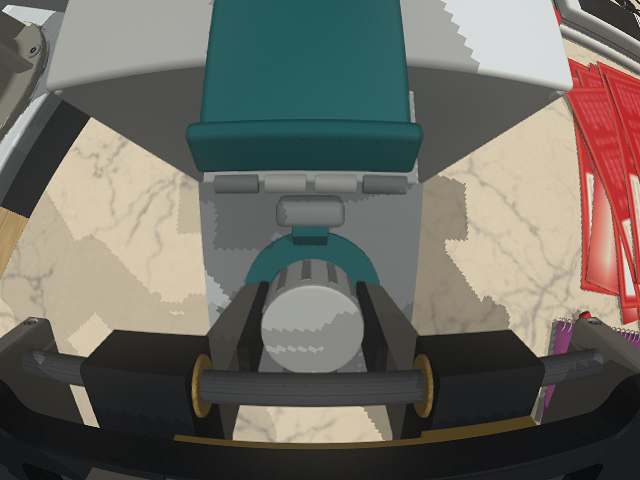

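View pics/l_s.png

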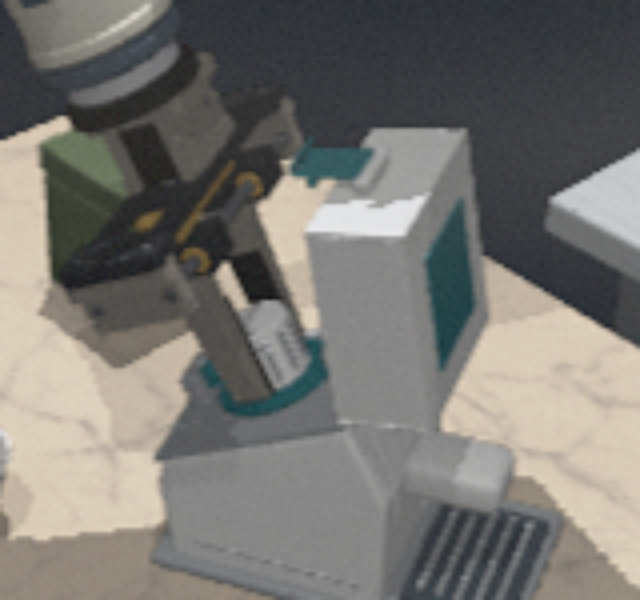

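The wrist picture shows the uphill catch at (310,237) lying over the teal collar, and the scene shows the collar down on the sloping top. That is 18 N against the stop. I release the grip and retreat along the axis.

step_arm(
  targets=[
    [43, [0, 0, -2], [0, 0, 0]],
    [75, [0, 0, -2], [0, 0, 0]],
    [75, [0, 0, -2], [0, 0, 0]],
    [75, [0, 0, -2], [0, 0, 0]],
    [75, [0, 0, -15], [0, 0, 0]],
  ],
)

```text
clock: 9.3
position: [0.5474, -0.0436, 0.1341]
tool_rot: [-0.198, 0.512, 0.827, 0.122]
contact_force: [0.6, -0.5, 0.1]
width: 0.0752
```

step_arm(
  targets=[
    [80, [0, 0, -40], [0, 0, 0]],
    [80, [0, 0, -90], [0, 0, 0]],
    [80, [0, 0, -110], [0, 0, 0]],
    [80, [0, 0, -110], [0, 0, 0]],
  ],
)

```text
clock: 9.8
position: [0.5709, -0.0892, 0.234]
tool_rot: [-0.197, 0.512, 0.827, 0.123]
contact_force: [0.6, 0.2, -0.5]
width: 0.0798
```

```bash
python3 st.py
python3 - <<'E'
from go import *
from cell import imaging
cp=imaging.camera_params("wrist"); im=imaging.snapshot("wrist")[:,:,::-1]
m=d2w([0,0,.105]); a=np.linspace(0,2*np.pi,150)
big=cv2.resize(im,None,fx=2,fy=2)
for z,r,c in((.010,.035,(0,0,255)),(.019,.035,(0,255,255)),(.046,.022,(0,0,255)),(.055,.022,(0,255,255))):
    for u in wproj(cp,[m+Rbw@np.array([r*np.cos(t),r*np.sin(t),z]) for t in a]): cv2.circle(big,tuple(np.int32(u*2)),1,c,-1)
cv2.imwrite("pics/m_w.png",big[300:800,300:950])
cv2.imwrite("pics/m_s.png",cv2.resize(imaging.snapshot("scene")[:,:,::-1][150:300,270:430],None,fx=4,fy=4))
E
```

```text
tcp in bay mm [  0.6  -0.4 144.4] F bay [-0.3 -0.6 -0.4]
shift [  0.4  -0.6 103.7] rot [ 0.0019  0.0036 -0.0005] | t 9.8 F [ 0.6  0.2 -0.5] w 79.8 j [-0.35  0.46  1.53  0.32  1.51 -0.89]
```

View pics/m_w.png

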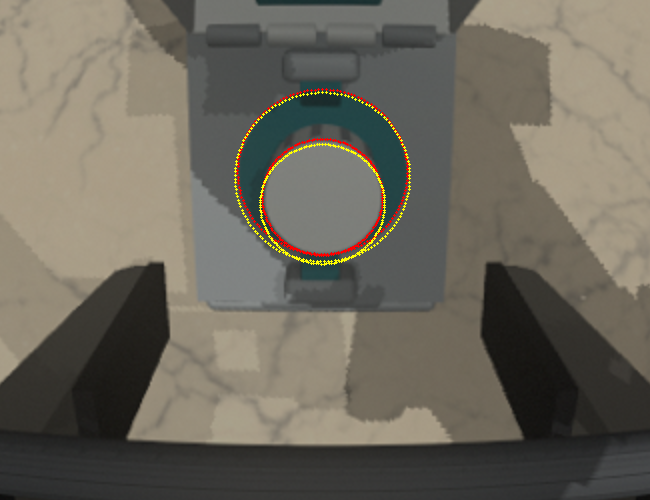

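View pics/m_s.png

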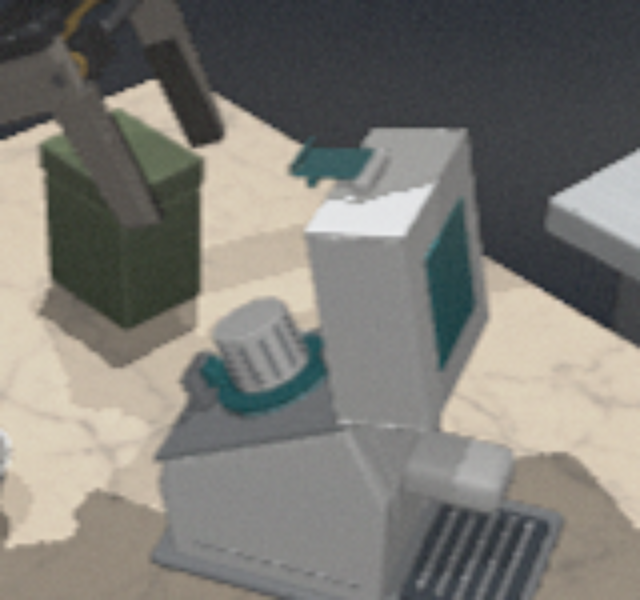

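The collar matches the z = 10 mm circle (red) in the wrist view, and both catches (320,95) and (320,272) lie over it, so the cartridge holds itself. Next is the cover: retreat up, cross over and come down on its outer side.

```bash
cat > fl.py <<'E'
from go import *
def tipc(q,s=.105,w=.010,extra=0.):
    p=flap((-s,0,.053),q); n=Rb@R.from_rotvec([0,q,0]).apply([0,0,1]); 
    return p+n*(w*abs(n[0])+extra),p,n
E
python3 - <<'E'
from fl import *
for q in(1.843,1.6,1.4,1.2,1.0,.8,.5,.1,0):
    c,p,n=tipc(q); tab=flap((-.136,0,-.022),q); print(q,"tip",c.round(3),"p",p.round(3),"n",n.round(2),"tab",tab.round(3),"edge",flap((-.12,0,.053),q).round(3))
c,_,_=tipc(1.843,extra=.025)
pre=d2w(c+[0,0,.008]); print("pre",pre.round(3)); hi=pre+[0,0,.14]
delta(hi,vert(.465)); delta(np.array([.585,-.12,.36]),vert(.465))
E
```

```text
1.843 tip [0.092 0.    0.247] p [0.083 0.    0.245] n [0.98 0.   0.2 ] tab [0.003 0.    0.26 ] edge [0.08  0.    0.259]
1.6 tip [0.063 0.    0.253] p [0.055 0.    0.249] n [0.9  0.   0.43] tab [-0.026  0.     0.245] edge [0.048 0.    0.262]
1.4 tip [0.038 0.    0.252] p [0.031 0.    0.247] n [0.8 0.  0.6] tab [-0.047  0.     0.227] edge [0.022 0.    0.259]
1.2 tip [0.013 0.    0.246] p [0.009 0.    0.241] n [0.67 0.   0.75] tab [-0.064  0.     0.205] edge [-0.003  0.     0.251]
1.0 tip [-0.01   0.     0.234] p [-0.012  0.     0.23 ] n [0.5  0.   0.86] tab [-0.077  0.     0.181] edge [-0.025  0.     0.238]
0.8 tip [-0.03   0.     0.218] p [-0.031  0.     0.215] n [0.32 0.   0.95] tab [-0.084  0.     0.154] edge [-0.045  0.     0.22 ]
0.5 tip [-0.052  0.     0.188] p [-0.052  0.     0.187] n [0.03 0.   1.  ] tab [-0.085  0.     0.113] edge [-0.067  0.     0.188]
0.1 tip [-0.067  0.     0.146] p [-0.065  0.     0.143] n [-0.36  0.    0.93] tab [-0.067  0.     0.061] edge [-0.079  0.     0.137]
0 tip [-0.068  0.     0.135] p [-0.066  0.     0.131] n [-0.45  0.    0.89] tab [-0.06  0.    0.05] edge [-0.079  0.     0.124]
pre [0.489 0.073 0.26 ]
shift [ 2.368e+02  1.000e-01 -6.790e+01] rot [-0.001  -0.4707 -0.0022] | t 9.9 F [1.  0.3 0.4] w 80.0 j [-0.35  0.46  1.53  0.32  1.5  -0.89]
shift [  26.4   -0.5 -130.4] rot [-0.001  -0.4707 -0.0022] | t 9.9 F [1.  0.3 0.4] w 80.0 j [-0.35  0.46  1.53  0.32  1.5  -0.89]
```

step_arm(
  targets=[
    [80, [0, 0, -60], [0, 0, 0]],
    [60, [5, 0, -115], [0, -0.1, 0]],
    [30, [20, 0, -135], [0, -0.25, 0]],
    [0, [26, 0, -140], [0, -0.4, 0]],
    [0, [26, 0, -140], [-0.001, -0.4707, -0.002]],
  ],
)

```text
clock: 10.52
position: [0.5871, -0.1227, 0.3688]
tool_rot: [0.002, 0.524, 0.851, -0.001]
contact_force: [0.3, 0.5, 0.4]
width: 0.0422
```

Run:
```python
from fl import *
c,_,_=tipc(1.843,s=.10,extra=.025)
pre=d2w(c+[0,0,.008]); hi=pre+[0,0,.11]
delta(hi,vert(.465)); delta(pre,vert(.465))
```

```text
shift [220.2   0.8   3.3] rot [0.0008 0.0035 0.0018] | t 10.525 F [0.3 0.5 0.4] w 42.2 j [-0.21  0.21  1.51 -0.    1.42 -0.67]
shift [220.6   0.7 113.3] rot [0.0008 0.0035 0.0018] | t 10.525 F [0.3 0.5 0.4] w 42.2 j [-0.21  0.21  1.51 -0.    1.42 -0.67]
```

step_arm(
  targets=[
    [0, [55, 0, 0], [0, 0, 0]],
    [0, [110, 0, 0], [0, 0, 0]],
    [0, [165, 0, 0], [0, 0, 0]],
    [0, [215, 1, 0], [0, 0.003, 0.002]],
    [0, [226, 1, 0], [0, 0.003, 0.002]],
  ],
)

```text
clock: 11.15
position: [0.4843, 0.0818, 0.3669]
tool_rot: [-0.001, 0.524, 0.852, -0.0]
contact_force: [-0.3, -0.2, -0.0]
width: 0.0001
```

Run:
```python
from fl import *
c,_,_=tipc(1.843,s=.10,extra=.025)
pre=d2w(c+[0,0,.008])
delta(pre,vert(.465))
```

```text
shift [ -8.7   0.7 112.2] rot [-0.0009 -0.0007  0.003 ] | t 11.15 F [-0.3 -0.2 -0. ] w 0.1 j [ 0.16  0.03  1.72  0.    1.4  -0.3 ]
```

step_arm(
  targets=[
    [0, [0, 0, 40], [0, 0, 0]],
    [0, [-2, 0, 80], [0, 0, 0]],
    [0, [-4, 0.5, 105], [0, 0, 0.002]],
    [0, [-5, 0.5, 112], [0, 0, 0.002]],
    [0, [-5, 0.5, 112], [0, 0, 0.002]],
  ],
)

```text
clock: 11.78
position: [0.487, 0.0772, 0.2547]
tool_rot: [-0.001, 0.525, 0.851, -0.001]
contact_force: [0.2, -0.1, 0.2]
width: 0.0005
```

Run:
```python
from fl import *
from cell import imaging
for q in (1.843,1.6,1.4,1.2,1.0,.85,.75):
    c,_,_=tipc(q,s=.10); print(q,end=' ');delta(d2w(c+[0,0,.008]),vert(.465))
cv2.imwrite("pics/n_s.png",cv2.resize(imaging.snapshot("scene")[:,:,::-1][120:300,270:470],None,fx=3.3,fy=3.3))
cv2.imwrite("pics/n_w.png",imaging.snapshot("wrist")[:,:,::-1])
```

```text
1.843 shift [-27.9   0.2   4.9] rot [-0.0018 -0.0009  0.0008] | t 11.775 F [ 0.2 -0.1  0.2] w 0.5 j [ 0.15  0.11  1.87  0.    1.16 -0.31]
1.6 shift [-56.4   0.2  -1.6] rot [-0.0018 -0.0009  0.0008] | t 11.775 F [ 0.2 -0.1  0.2] w 0.5 j [ 0.15  0.11  1.87  0.    1.16 -0.31]
1.4 shift [-80.7   0.1  -1.3] rot [-0.0018 -0.0009  0.0008] | t 11.775 F [ 0.2 -0.1  0.2] w 0.5 j [ 0.15  0.11  1.87  0.    1.16 -0.31]
1.2 shift [-1.046e+02  1.000e-01  4.200e+00] rot [-0.0018 -0.0009  0.0008] | t 11.775 F [ 0.2 -0.1  0.2] w 0.5 j [ 0.15  0.11  1.87  0.    1.16 -0.31]
1.0 shift [-126.8    0.    14.7] rot [-0.0018 -0.0009  0.0008] | t 11.775 F [ 0.2 -0.1  0.2] w 0.5 j [ 0.15  0.11  1.87  0.    1.16 -0.31]
0.85 shift [-141.7    0.    25.6] rot [-0.0018 -0.0009  0.0008] | t 11.775 F [ 0.2 -0.1  0.2] w 0.5 j [ 0.15  0.11  1.87  0.    1.16 -0.31]
0.75 shift [-150.5    0.    34.2] rot [-0.0018 -0.0009  0.0008] | t 11.775 F [ 0.2 -0.1  0.2] w 0.5 j [ 0.15  0.11  1.87  0.    1.16 -0.31]
```

View pics/n_s.png

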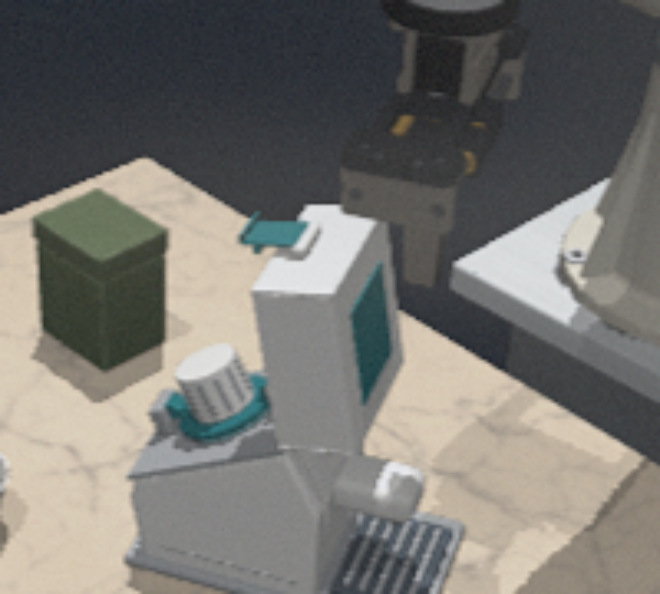

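View pics/n_w.png

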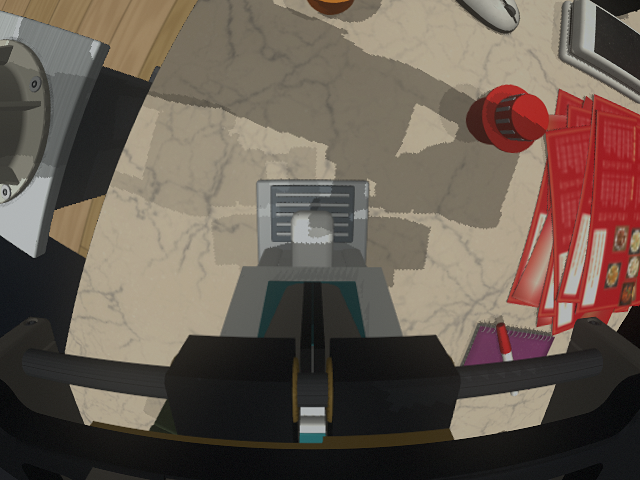

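The scene crop shows the closed fingers at (420,265) behind the cover's outer face with the gripper body clear, and the cartridge still seated. I push gently.

step_arm(
  targets=[
    [0, [-18, 0, 5], [0, 0, 0]],
    [0, [-26, 0, 5], [0, 0, 0]],
    [0, [-34, 0, 3], [0, 0, 0]],
    [0, [-42, 0, 2], [0, 0, 0]],
    [0, [-50, 0, 0], [0, 0, 0]],
  ],
)

```text
clock: 12.5
position: [0.5102, 0.0323, 0.2559]
tool_rot: [-0.0, 0.525, 0.851, 0.0]
contact_force: [-0.5, 1.1, 0.5]
width: 0.0004
```

```bash
cat > fq.py <<'E'
from fl import *
for q in (1.5,1.4,1.3,1.2,1.1,1.0,.9,.8,.7):
    c,_,_=tipc(q,s=.10); print(q,end=' ');delta(d2w(c+[0,0,.008]),vert(.465))
E
python3 fq.py
```

```text
1.5 shift [-18.   -0.4  -0.8] rot [ 0.0002 -0.0003  0.0007] | t 12.5 F [-0.5  1.1  0.5] w 0.4 j [ 0.06  0.14  1.84  0.    1.16 -0.41]
1.4 shift [-30.1  -0.5  -0. ] rot [ 0.0002 -0.0003  0.0007] | t 12.5 F [-0.5  1.1  0.5] w 0.4 j [ 0.06  0.14  1.84  0.    1.16 -0.41]
1.3 shift [-42.2  -0.5   2.1] rot [ 0.0002 -0.0003  0.0007] | t 12.5 F [-0.5  1.1  0.5] w 0.4 j [ 0.06  0.14  1.84  0.    1.16 -0.41]
1.2 shift [-54.   -0.5   5.5] rot [ 0.0002 -0.0003  0.0007] | t 12.5 F [-0.5  1.1  0.5] w 0.4 j [ 0.06  0.14  1.84  0.    1.16 -0.41]
1.1 shift [-65.4  -0.5  10.1] rot [ 0.0002 -0.0003  0.0007] | t 12.5 F [-0.5  1.1  0.5] w 0.4 j [ 0.06  0.14  1.84  0.    1.16 -0.41]
1.0 shift [-76.2  -0.6  16. ] rot [ 0.0002 -0.0003  0.0007] | t 12.5 F [-0.5  1.1  0.5] w 0.4 j [ 0.06  0.14  1.84  0.    1.16 -0.41]
0.9 shift [-86.3  -0.6  23. ] rot [ 0.0002 -0.0003  0.0007] | t 12.5 F [-0.5  1.1  0.5] w 0.4 j [ 0.06  0.14  1.84  0.    1.16 -0.41]
0.8 shift [-95.6  -0.6  31.1] rot [ 0.0002 -0.0003  0.0007] | t 12.5 F [-0.5  1.1  0.5] w 0.4 j [ 0.06  0.14  1.84  0.    1.16 -0.41]
0.7 shift [-104.    -0.6   40.1] rot [ 0.0002 -0.0003  0.0007] | t 12.5 F [-0.5  1.1  0.5] w 0.4 j [ 0.06  0.14  1.84  0.    1.16 -0.41]
```

step_arm(
  targets=[
    [0, [-12, 0, 0], [0, 0, 0]],
    [0, [-24, 0, 1], [0, 0, 0]],
    [0, [-36, 0, 2], [0, 0, 0]],
    [0, [-46, 0, 4], [0, 0, 0]],
    [0, [-56, 0, 7], [0, 0, 0]],
  ],
)

```text
clock: 13.12
position: [0.5356, -0.0184, 0.2486]
tool_rot: [-0.0, 0.525, 0.851, 0.0]
contact_force: [0.2, 0.4, -0.0]
width: 0.0003
```

```bash
python3 fq.py;  python3 - <<'E'
from cell import imaging
import cv2
cv2.imwrite("pics/o_s.png",cv2.resize(imaging.snapshot("scene")[:,:,::-1][120:300,270:470],None,fx=3.3,fy=3.3))
E
```

```text
1.5 shift [38.7 -0.4 -8.1] rot [ 0.0001 -0.0004  0.0007] | t 13.125 F [ 0.2  0.4 -0. ] w 0.3 j [-0.04  0.19  1.79  0.    1.16 -0.5 ]
1.4 shift [26.6 -0.4 -7.3] rot [ 0.0001 -0.0004  0.0007] | t 13.125 F [ 0.2  0.4 -0. ] w 0.3 j [-0.04  0.19  1.79  0.    1.16 -0.5 ]
1.3 shift [14.5 -0.5 -5.2] rot [ 0.0001 -0.0004  0.0007] | t 13.125 F [ 0.2  0.4 -0. ] w 0.3 j [-0.04  0.19  1.79  0.    1.16 -0.5 ]
1.2 shift [ 2.7 -0.5 -1.8] rot [ 0.0001 -0.0004  0.0007] | t 13.125 F [ 0.2  0.4 -0. ] w 0.3 j [-0.04  0.19  1.79  0.    1.16 -0.5 ]
1.1 shift [-8.7 -0.5  2.8] rot [ 0.0001 -0.0004  0.0007] | t 13.125 F [ 0.2  0.4 -0. ] w 0.3 j [-0.04  0.19  1.79  0.    1.16 -0.5 ]
1.0 shift [-19.5  -0.5   8.7] rot [ 0.0001 -0.0004  0.0007] | t 13.125 F [ 0.2  0.4 -0. ] w 0.3 j [-0.04  0.19  1.79  0.    1.16 -0.5 ]
0.9 shift [-29.6  -0.6  15.7] rot [ 0.0001 -0.0004  0.0007] | t 13.125 F [ 0.2  0.4 -0. ] w 0.3 j [-0.04  0.19  1.79  0.    1.16 -0.5 ]
0.8 shift [-38.9  -0.6  23.8] rot [ 0.0001 -0.0004  0.0007] | t 13.125 F [ 0.2  0.4 -0. ] w 0.3 j [-0.04  0.19  1.79  0.    1.16 -0.5 ]
0.7 shift [-47.3  -0.6  32.8] rot [ 0.0001 -0.0004  0.0007] | t 13.125 F [ 0.2  0.4 -0. ] w 0.3 j [-0.04  0.19  1.79  0.    1.16 -0.5 ]
```

View pics/o_s.png

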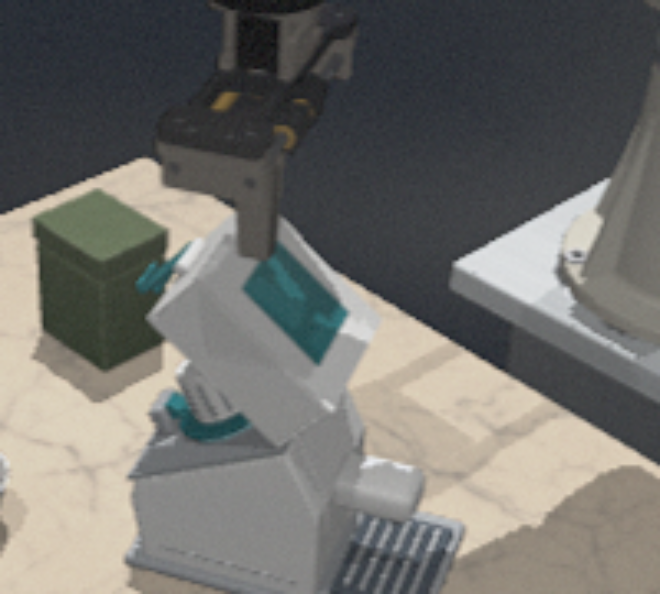

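The cover is turning with the fingers at (258,250), now at about 1.15 rad. I go on to about 0.7 rad and a bit beyond.

step_arm(
  targets=[
    [0, [-10, 0, 4], [0, 0, 0]],
    [0, [-20, 0, 9], [0, 0, 0]],
    [0, [-30, 0, 16], [0, 0, 0]],
    [0, [-39, 0, 24], [0, 0, 0]],
    [0, [-47, 0, 33], [0, 0, 0]],
  ],
)

```text
clock: 13.8
position: [0.5572, -0.0617, 0.2145]
tool_rot: [-0.0, 0.525, 0.851, -0.0]
contact_force: [-0.2, 0.3, 1.0]
width: 0.0006
```

step_arm(
  targets=[
    [0, [-5, 0, 6], [0, 0, 0]],
    [0, [-8, 0, 14], [0, 0, 0]],
    [0, [-8, 0, 14], [0, 0, 0]],
    [0, [-8, 0, -20], [0, 0, 0]],
    [0, [-8, 0, -20], [0, 0, 0]],
  ],
)

```text
clock: 14.42
position: [0.5624, -0.0688, 0.2371]
tool_rot: [0.002, 0.525, 0.851, 0.001]
contact_force: [-0.2, 0.0, -0.1]
width: 0.0003
```

Run:
```python
from fl import *
from cell import imaging
# tilted press: TCP above point s from hinge on top at q
for q,e in((.1,.03),(.1,0),(0,0)):
    p=flap((-.112,0,.053),q); 
    t=d2w(p)+Rbw[:,2]*(.008+e); print(q,e,t.round(3),end=' ');delta(t,Rins)
cv2.imwrite("pics/p_s.png",cv2.resize(imaging.snapshot("scene")[:,:,::-1][120:300,270:470],None,fx=3.3,fy=3.3))
```

```text
0.1 0.03 [ 0.581 -0.111  0.174] shift [-46.   -2.2  63.2] rot [0.0029 0.4738 0.0028] | t 14.425 F [-0.2  0.  -0.1] w 0.3 j [-0.12  0.25  1.75 -0.    1.14 -0.59]
0.1 0 [ 0.575 -0.099  0.147] shift [-32.3  -2.2  89.9] rot [0.0029 0.4738 0.0028] | t 14.425 F [-0.2  0.  -0.1] w 0.3 j [-0.12  0.25  1.75 -0.    1.14 -0.59]
0 0 [ 0.575 -0.099  0.135] shift [-32.5  -2.3 102.3] rot [0.0029 0.4738 0.0028] | t 14.425 F [-0.2  0.  -0.1] w 0.3 j [-0.12  0.25  1.75 -0.    1.14 -0.59]
```

View pics/p_s.png

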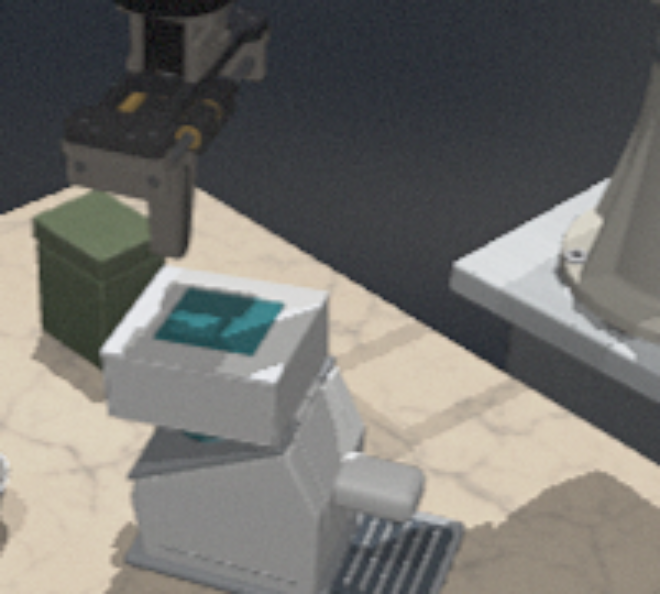

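The cover is down to about 0.5 rad and sinking by itself. I tilt the tool square to the shut cover meanwhile.

step_arm(
  targets=[
    [0, [-20, 0, 5], [0, 0.1, 0]],
    [0, [-40, -1, 10], [0, 0.25, 0]],
    [0, [-48, -2, 25], [0.002, 0.4, 0.002]],
    [0, [-50, -2, 45], [0.003, 0.474, 0.003]],
    [0, [-46, -2, 58], [0.003, 0.474, 0.003]],
  ],
)

```text
clock: 15.1
position: [0.5798, -0.1116, 0.1748]
tool_rot: [-0.201, 0.512, 0.826, 0.122]
contact_force: [-0.7, 0.4, 0.3]
width: 0.0003
```

```bash
cat > pr.py <<'E'
from fl import *
P,T,o=cur();m=d2w([0,0,.105]);print("tcp bay",(Rbw.T@(P-m)*1000).round(1),"F",(Rbw.T@o['contact_force']).round(1))
for q,e in((.1,.03),(.1,0),(0,0)):
    p=flap((-.112,0,.053),q); 
    t=d2w(p)+Rbw[:,2]*(.008+e); print(q,e,end=' ');delta(t,Rins)
E
python3 pr.py
python3 - <<'E'
from cell import imaging
import cv2
cv2.imwrite("pics/q_s.png",cv2.resize(imaging.snapshot("scene")[:,:,::-1][120:300,270:470],None,fx=3.3,fy=3.3))
E
```

```text
tcp bay [-47.6   1.7 102.6] F [ 0.8  0.4 -0. ]
0.1 0.03 shift [-0.5  1.7  0.7] rot [-0.0029 -0.0034 -0.004 ] | t 15.1 F [-0.7  0.4  0.3] w 0.3 j [-0.37  0.55  1.53  0.31  1.44 -0.94]
0.1 0 shift [-0.6  1.8 30.7] rot [-0.0029 -0.0034 -0.004 ] | t 15.1 F [-0.7  0.4  0.3] w 0.3 j [-0.37  0.55  1.53  0.31  1.44 -0.94]
0 0 shift [-6.5  1.8 41.6] rot [-0.0029 -0.0034 -0.004 ] | t 15.1 F [-0.7  0.4  0.3] w 0.3 j [-0.37  0.55  1.53  0.31  1.44 -0.94]
```

View pics/q_s.png

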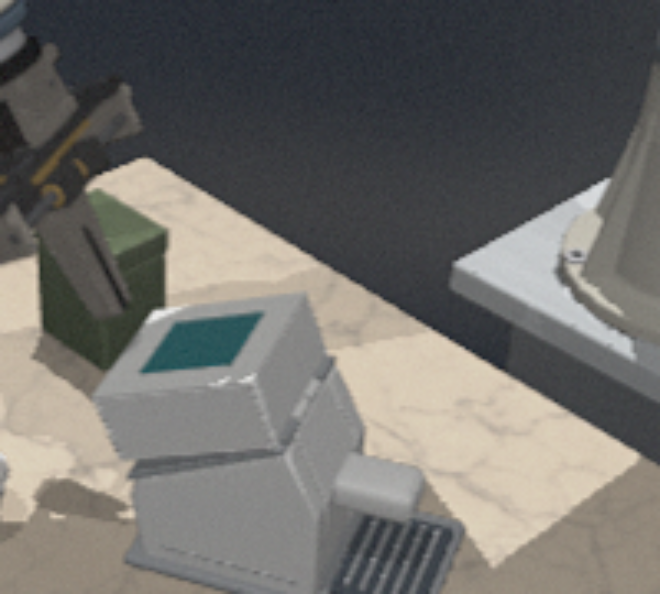

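The cover rests nearly shut at crop (200,390), with a thin gap at the free end. Now I press near the free edge.

step_arm(
  targets=[
    [0, [-2, 1.8, 12], [-0.003, -0.003, -0.004]],
    [0, [-3, 1.8, 24], [-0.003, -0.003, -0.004]],
    [0, [-4, 1.8, 31], [-0.003, -0.003, -0.004]],
    [0, [-4, 1.8, 35], [-0.003, -0.003, -0.004]],
    [0, [-4, 1.8, 37], [-0.003, -0.003, -0.004]],
  ],
)

```text
clock: 15.78
position: [0.5749, -0.0977, 0.1397]
tool_rot: [-0.198, 0.511, 0.828, 0.122]
contact_force: [0.1, -0.9, 0.5]
width: 0.0005
```

```bash
python3 pr.py
```

```text
tcp bay [-50.5  -0.1  64.7] F [-0.5  0.3  0.9]
0.1 0.03 shift [  2.3  -0.1 -37.2] rot [-0.0004  0.0013  0.0012] | t 15.775 F [ 0.1 -0.9  0.5] w 0.5 j [-0.36  0.57  1.58  0.32  1.36 -0.95]
0.1 0 shift [ 2.4 -0.1 -7.2] rot [-0.0004  0.0013  0.0012] | t 15.775 F [ 0.1 -0.9  0.5] w 0.5 j [-0.36  0.57  1.58  0.32  1.36 -0.95]
0 0 shift [-3.5 -0.1  3.7] rot [-0.0004  0.0013  0.0012] | t 15.775 F [ 0.1 -0.9  0.5] w 0.5 j [-0.36  0.57  1.58  0.32  1.36 -0.95]
```

step_arm(
  targets=[
    [0, [0, 0, 2], [0, 0, 0]],
    [0, [0, 0, 4], [0, 0, 0]],
    [0, [0, 0, 6], [0, 0, 0]],
    [0, [0, 0, 6], [0, 0, 0]],
  ],
)

```text
clock: 16.27
position: [0.5742, -0.096, 0.1366]
tool_rot: [-0.197, 0.51, 0.828, 0.123]
contact_force: [-2.6, -7.1, 18.6]
width: 0.0004
```

```bash
python3 pr.py
python3 - <<'E'
from cell import imaging
import cv2
cv2.imwrite("pics/r_s.png",cv2.resize(imaging.snapshot("scene")[:,:,::-1][120:300,270:470],None,fx=3.3,fy=3.3))
E
```

```text
tcp bay [-50.3  -0.2  61.1] F [ 3.8  5.5 19. ]
0.1 0.03 shift [  2.1  -0.2 -40.8] rot [0.0004 0.0022 0.0021] | t 16.275 F [-2.6 -7.1 18.6] w 0.4 j [-0.36  0.57  1.58  0.32  1.35 -0.95]
0.1 0 shift [  2.1  -0.2 -10.8] rot [0.0004 0.0022 0.0021] | t 16.275 F [-2.6 -7.1 18.6] w 0.4 j [-0.36  0.57  1.58  0.32  1.35 -0.95]
0 0 shift [-3.7 -0.2  0.1] rot [0.0004 0.0022 0.0021] | t 16.275 F [-2.6 -7.1 18.6] w 0.4 j [-0.36  0.57  1.58  0.32  1.35 -0.95]
```

View pics/r_s.png

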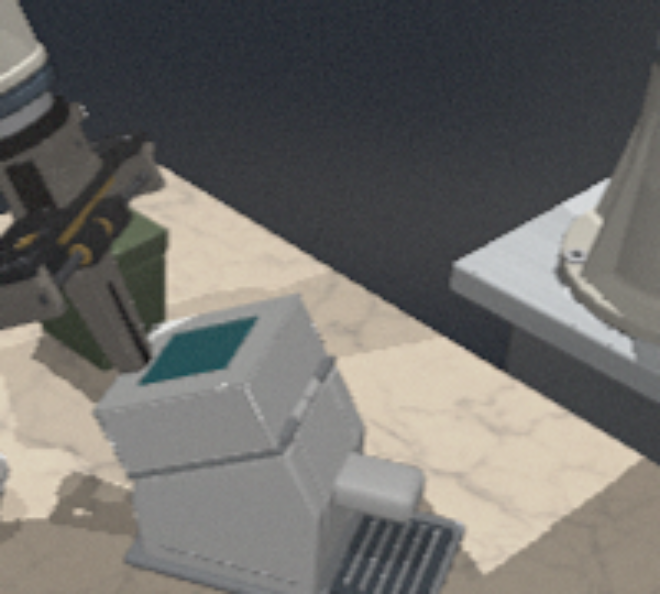

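The gap at the free end is gone and the fingertips stand at bay z 53 mm, which is the shut height, with 19 N. I back off and check that it stays shut.

step_arm(
  targets=[
    [0, [0, 0, -15], [0, 0, 0]],
    [0, [0, 0, -60], [0, 0, 0]],
    [0, [0, 0, -120], [0, 0, 0]],
    [0, [0, 0, -170], [0, 0, 0]],
    [0, [0, 0, -170], [0, 0, 0]],
  ],
)

```text
clock: 16.95
position: [0.6104, -0.1666, 0.292]
tool_rot: [-0.194, 0.511, 0.828, 0.123]
contact_force: [0.0, -0.3, -0.4]
width: 0.0006
```

step_arm(
  targets=[
    [0, [0, 0, 0], [0, 0, 0]],
    [0, [0, 0, 0], [0, 0, 0]],
    [0, [0, 0, 0], [0, 0, 0]],
  ],
)

```text
clock: 17.32
position: [0.6099, -0.166, 0.2911]
tool_rot: [-0.195, 0.511, 0.828, 0.123]
contact_force: [-0.2, 0.4, 0.3]
width: 0.0003
```

```bash
python3 pr.py
python3 - <<'E'
from fl import *
from cell import imaging
for n in("scene","side","wrist"):
    cp=imaging.camera_params(n); big=cv2.resize(imaging.snapshot(n)[:,:,::-1],None,fx=3,fy=3)
    for q,c in((0,(0,0,255)),(.1,(0,255,255))):
        for v in [(-.12,s,.053) for s in np.linspace(-.055,.055,50)]:
            W=d2w(flap(v,q)); u=wproj(cp,W)[0] if n=="wrist" else proj({n:cp},n,W)[0]
            cv2.circle(big,tuple(np.int32(u*3+1)),1,c,-1)
    u=d2w(flap((-.06,0,.03),0));u=wproj(cp,u)[0] if n=="wrist" else proj({n:cp},n,u)[0]
    x,y=np.int32(u*3); x=max(x,260);y=max(y,220); cv2.imwrite(f"pics/f_{n}.png",big[y-220:y+220,x-260:x+260])
    if n=="scene": cv2.imwrite("pics/f_all.png",cv2.resize(big,(640,480)))
E
```

```text
tcp bay [-50.2  -0.9 234.4] F [0.6 0.  0.1]
0.1 0.03 shift [  2.8  -1.4 132.5] rot [0.0036 0.0058 0.0029] | t 17.325 F [-0.2  0.4  0.3] w 0.3 j [-0.43  0.52  1.31  0.29  1.68 -0.91]
0.1 0 shift [  3.   -1.5 162.5] rot [0.0036 0.0058 0.0029] | t 17.325 F [-0.2  0.4  0.3] w 0.3 j [-0.43  0.52  1.31  0.29  1.68 -0.91]
0 0 shift [ -2.8  -1.5 173.5] rot [0.0036 0.0058 0.0029] | t 17.325 F [-0.2  0.4  0.3] w 0.3 j [-0.43  0.52  1.31  0.29  1.68 -0.91]
```

View pics/f_scene.png

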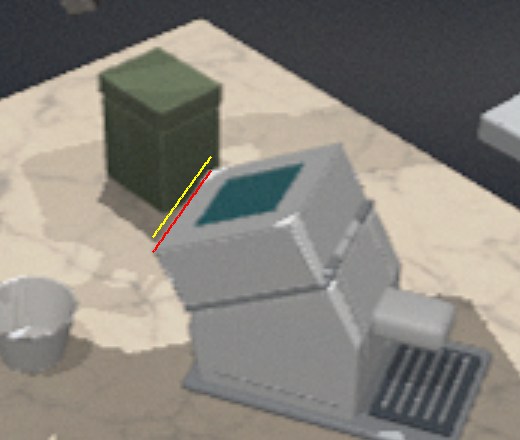

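View pics/f_wrist.png

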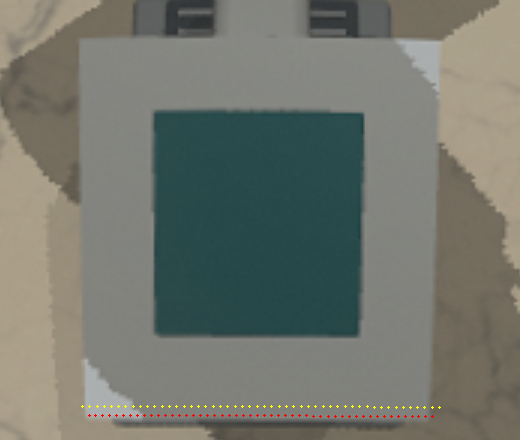

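View pics/f_all.png

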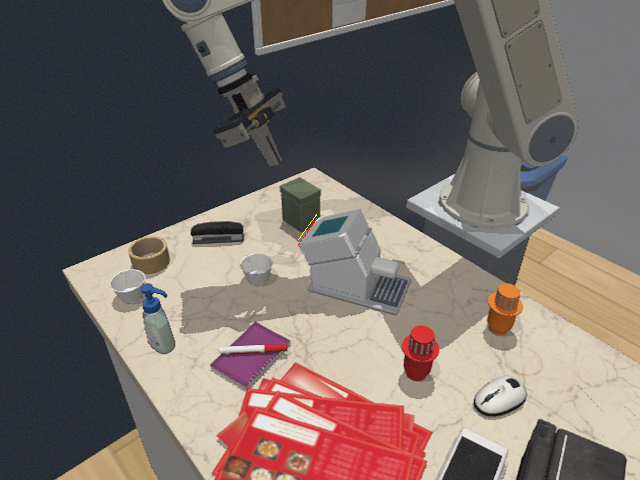

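The free edge lies on the 0 rad line (red) and not the 0.1 rad one (yellow), and it stays there untouched. Tin, stapler and cups are where they were, and the robot is clear. I hand in.

```bash
python3 -c "
from cell import manip; print(manip.finish_job())"
```

```text
the job is handed in; nothing more can be done
None
```

The refill cartridge is in the bay under both catches, the cover is shut, and I handed the job in at about 17.5 s. The hand-in reports no verdict.

- **Cartridge:** I gripped it by the white top, set it in along the bay's axis and pressed it to the stop with about 18 N. After I let go, the wrist picture showed the collar's top about 10 mm above the mouth with both catches over it.
- **Cover:** I swung it over with closed fingers, let it sink, then pressed near its free edge with about 19 N. The fingertips ended at the shut height. About 1 s after I backed off, the free edge still lay on the 0 rad line in the scene and wrist views. The tab itself is not visible in these pictures, so that it snapped below the rim is inferred from the cover's angle.
- **Bystanders:** the tin, stapler and cups stand where they did in the first scene picture, judged by eye rather than measured. The arm is clear of everything and the contact force reads about zero.
- **Disagreements:** the cover stood at about 1.84 rad by my fit, not the 2.2 rad given as fully open. A fit to the collar outline in one wrist picture was up to about 4 px off because the white top hides part of it. I used the two-view position instead. No other check disagreed.

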